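Lock back a sprung belt tensioner with its pin

TASK

Lock the belt tensioner back so that a belt can be fitted: take the locking pin out of its wooden holder, use the pin's shank to push the lever of the sprung tension wheel round counter-clockwise until the pin stands over the hole in the base plate, and while still holding the wheel back lower the pin fully down into that hole, so that the lever rests against the pin and cannot spring back. Let go of the pin, and leave the other things on the table where they are.

Things in the scene. Friction and masses are not known exactly. Their poses are not given: they have to be found in the camera images.
- rig: tensioner rig, fixed to the table: plywood base plate 200 (x) x 170 (y) x 26 mm, the tension wheel in the middle, and two fixed grey belt pulleys (radius 24 and 15 mm, tops at 45 mm) at (-68, 52) and (-68, -55) mm. Origin: centre of the plate's underside, at table height, on the wheel's vertical axle; z up; yaw varies.
- lock_hole (a point): centre of the mouth of the plate's only hole, the locking hole: in the plate's top face, 26 mm above the table, at (53.4, 22.6) mm in the rig's frame, so 58 mm from the axle and 0.40 rad counter-clockwise of the rig's +x. Round, 12 mm across, chamfered, 20 mm deep (floor 6 mm above the table).
- wheel_axis (a point): point on the axle of the tension wheel, at its upper face, 41 mm above the table. The wheel is a grey disc of radius 36 mm, 31 to 41 mm above the table (hub cap to 44 mm).
- wheel (a joint): turn of the sprung tension wheel, rad: 0 at rest on its stop, growing counter-clockwise from above, at most 1.35. The spring always drives it back to 0, with 0.06 N m at 0 and 0.14 N m at 0.94 (1 to 2.5 N at the hole's radius). At rest its lever lies clockwise of the hole; with the pin in the hole on the lever's clockwise side, the lever rests against the shank at about 0.94.
- lever_end (a point): middle of the outer end of the wheel's one lever, 73 mm from the axle, 36 mm above the table; turns with the wheel. The lever is a straight radial steel bar 12 mm wide, 31 to 41 mm above the table (5 mm clear of the plate), from the disc's rim out to this end. At rest it points 0.35 rad clockwise of the rig's +x axis.
- pin: locking pin, loose, about 60 g, upright in the holder: round steel shank 10 mm across and 42 mm long with a chamfered foot, then a flat-sided black handle 24 mm (pin's x) x 14 mm (pin's y), from 42 to 82 mm above the foot. Origin: centre of the foot; z along the pin towards the handle.
- holder: wooden block 60 x 60 x 26 mm, fixed to the table, with one 12 mm hole 20 mm deep in the middle in which the pin stands at the start, foot 6 mm above the table. Origin: centre of its underside. It stands to the left or to the right of the rig.
- screw_tray: bystander: open black tray 75 x 60 x 22 mm with screws in it, loose, on the other side of the rig from the holder; origin: centre of its underside
- screwdriver: bystander: loose screwdriver lying on the table to the far left, about along x
- bottle: bystander: standing blue bottle 66 mm across and 190 mm high, to the far left; origin: centre of its underside
- drive_cover: bystander: flat metal cover 100 x 70 x 8 mm lying to the far right; origin: centre of its underside
Things that resemble listed ones, but are neither listed nor needed, are in the scene too. What is shaped like the holder but purple is not meant.

How it is judged:
On the way, in this order (a step that is already met when the one before it is completed fails the run):
1. the pin has been drawn out of its holder (z of pin in the frame of holder above 0.03 m), for 0.1 s.
2. the wheel has been turned back against its spring to the locking position (value of joint wheel above 0.8 rad), for 0.2 s.
At the end, for the whole second after the job is handed in: the released pin stands at rest in the plate's locking hole (foot within 5 mm of the hole's centre line, no more than 4 mm above the hole's floor, leaning less than 0.2 rad), with the wheel held back by it at more than 0.8 rad (horizontal distance between pin and lock_hole below 0.005 m and z of pin in the frame of rig below 0.01 m and angle between pin's own z axis and vertical below 0.2 rad and value of joint wheel above 0.8 rad and linear speed of pin below 0.02 m/s); the robot touches nothing.
It fails at once if a bystander (screw tray, screwdriver, bottle, drive cover) was moved by more than 30 mm (distance of any of screw_tray, screwdriver, bottle, drive_cover from where it was at the start of the episode above 0.03 m).
It also fails if it takes over 45 s, if anything falls off the work surface, if the arm or the gripper's body presses on something with over 40 N, if the wrist force passes 120 N, or if a joint passes its speed limit or range.

ROBOT

A 7-joint arm with a two-finger parallel gripper is mounted at the origin on the work surface. World frame = base frame: x ahead of the robot, y to its left, z up, the work surface at z = 0. Lengths are in m, angles in rad, forces in N, time in s.
With the tool pointing down it reaches from about 0.425 to 0.925 m from the base axis. Payload 6.8 kg.
Tool frame: the origin (TCP) lies midway between the tips of the shut fingers; the grasp point (between the pads) lies 19 mm behind it (r.grip_point_offset is the distance from the TCP to the grasp point, in m); z points along the fingers, y is the direction in which the jaws open and shut (so a half turn about z gives the same grasp; the last joint's range is limited). The gripper opens to 85 mm and grips with 20 to 120 N. Pads are 22 mm wide; open, the fingers measure 114 mm over their backs; the gripper's body (76 mm by 85 mm) begins 54 mm behind the grasp point. The pads swing forward as they close: fully open they stand 13 mm farther back than shut.
Start: joints at [-1.227, 0.477, 0.022, 1.555, -0.011, 1.109, -0.083], TCP at [0.295, 0.607, 0.193] pointing down, gripper open.
Joint ranges: [-2.96, 2.96], [-0.34, 2.1], [-1.41, 1.46], [0.24, 2.44], [-1.37, 4.51], [0.17, 1.92], [-2.96, 2.96]. Speed limits (rad/s): [2.39, 2.39, 3.14, 3.14, 3.14, 3.14, 3.14].

INTERFACE

Orientations are given as a rotation vector (axis times angle).
In Python, from bench import r, grab_frame, camera_params gives the robot as it stands.
- The arm moves only by the tool carry_out, never from a script. Its argument "motion" is text: rows parted by semicolons, each of 5 numbers parted by spaces: the closure, from 0 (fully open) to 1 (shut), then the shift along the tool's x, y, z in mm, then the turn about the tool's z in rad. In form: fingers dx dy dz twist; .... A call has exactly 8 rows; each row shifts and turns the commanded pose from where the row before left it, along the tool's axes as they then stand; what a row does not reach is not made up. A row lasts 1/8 s, in which the tool goes at most 62.5 mm and 10.7 degrees, less where a joint would pass 70% of its speed; a pose out of reach is approached as far as the arm can. A call with a gripper value outside its range is refused whole. The fingers move at their own pace and stop on an object; "newtons" is the grip in N (left out, the last holds). Time passes only in rows, so rows that do not move let the fingers close, or fill a call up. It gives the time, the measured TCP pose, the force and the opening at its end, in the units of the state.
- r.get_obs(): the state, without advancing time (a new reading comes with each control period).
- grab_frame(name): name is "scene" or "top" or "wrist"; returns the picture (400x640x3 uint8, red, green, blue); there is no depth.
- camera_params(name): a dict with "fx", "fy", "cx", "cy" (pixels), "k1" (the pictures are not rectified: a ray, as slopes to the right and down, at radius r is drawn at 1 + k1 r^2 times it, then the intrinsics apply), "eye" and "attitude" of the camera in the world. Camera axes: x right, y down, z forward; pixel columns grow to the right and rows downward; lengths in m; the calibration is good to about 2 mm. A picture is of the moment at which its call begins: read the wrist's pose just before it. camera_params takes no time and is no camera call; for the wrist camera it gives the pose at the moment of the call.
- r.hand_in(): hands the job in, once; it reports no verdict.
The state is a dict: "clock": time; "joints": joint angles; "qvel": joint speeds; "tau": joint torques, N m; "tcp_pos": TCP position; "orientation": TCP orientation; "contact_force": force on the tool from outside, world axes, zero at the start; "moment": the same for the moment, N m; "grip_width": finger opening in m.
Only numpy, scipy, OpenCV 4.12 (cv2) and the standard library are available. Lean on these libraries where they do the work, as an engineer would, in place of code of your own. Each camera call takes 0.05 s, during which the arm holds its last target.

## Working session

There is one attempt and no reset: what is moved stays moved. The work goes in short steps, Python scripts to look and compute and a tool call to move; the robot and the scene stay as the last step left them, time stands still between calls to the robot, and variables do not carry over. Pictures are saved under pics/ and viewed, and the job is handed in when it is done.

Besides the shell and the picture viewer there is one more tool, called after "Emit:" as name(argument=value, ...) on one line, values as JSON. carry_out: Moves the arm, as the interface text tells. Its arguments: {"type":"object","properties":{"motion":{"type":"string"},"newtons":{"type":"number"}},"required":["motion"]}

```bash
mkdir -p pics; ls; python3 - <<'E'
from bench import r, grab_frame, camera_params
import cv2
for n in ["top","scene"]:
    f=grab_frame(n); cv2.imwrite(f"pics/{n}0.png",f[:,:,::-1]); print(camera_params(n))
print(r.get_obs(), r.grip_point_offset)
E
```

```text
pics
{'fx': 368.8148965073185, 'fy': 368.8148965073185, 'cx': 312.56335788881313, 'cy': 196.20840979461113, 'k1': -0.07741489872980785, 'eye': array([0.41445971, 0.02358407, 1.09218154]), 'attitude': array([-2.17997687,  2.13622618, -0.14236421])}
{'fx': 446.95922621826395, 'fy': 446.95922621826395, 'cx': 318.3143991384098, 'cy': 202.66385063043444, 'k1': -0.03302612685468613, 'eye': array([1.18907832, 0.42339951, 0.91128594]), 'attitude': array([-1.31681895, -2.30237207,  0.87103269])}
{'clock': 0.1, 'joints': array([-1.22711904,  0.47773371,  0.02236211,  1.55633564, -0.0114704 ,
        1.10930466, -0.0831132 ]), 'qvel': array([ 0.00053975, -0.00097768, -0.00128309, -0.00131662, -0.00034393,
       -0.00282137, -0.00039704]), 'tau': array([ 4.61857664e-03, -5.97757423e+01,  1.61384247e+00, -2.81951559e+01,
        1.28715090e-02,  4.99189046e-03, -2.71537331e-06]), 'tcp_pos': array([0.29445709, 0.60673104, 0.19171962]), 'orientation': array([-7.03577185e-01, -3.06157079e+00,  2.57393548e-03]), 'contact_force': array([-0.52803436,  0.18662667, -0.25458889]), 'moment': array([-0.00682735, -0.04739584,  0.00369473]), 'grip_width': 0.08540125026652416} 0.0187
```

View pics/top0.png

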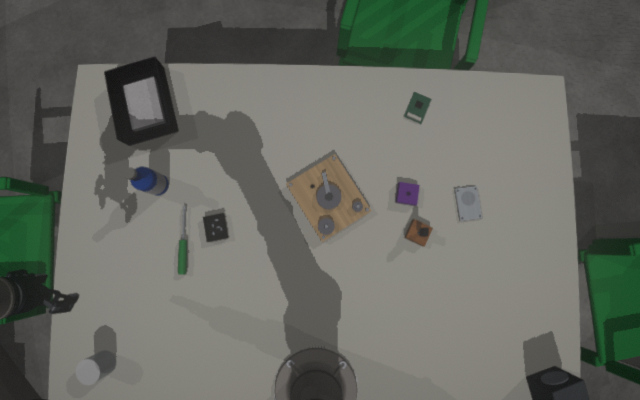

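View pics/scene0.png

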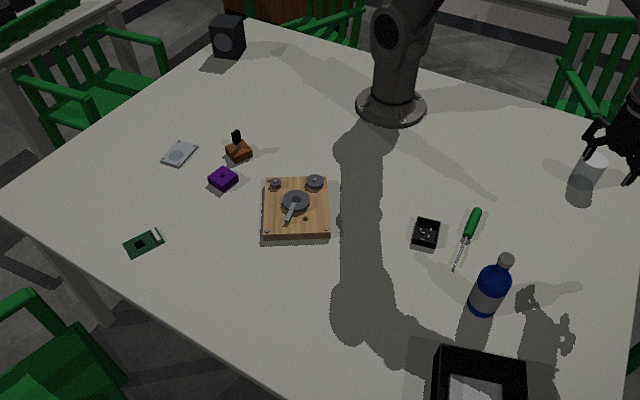

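The top view shows the rig at about (328,195), the brown holder with the pin at (419,232), the purple decoy at (407,193) and the lock hole at about (312,186). I'll enlarge these.

```bash
cat > h.py <<'E'
import numpy as np, cv2
from scipy.spatial.transform import Rotation as R
from bench import r, grab_frame, camera_params
def ray(p,u,v):
    K=np.array([[p['fx'],0,p['cx']],[0,p['fy'],p['cy']],[0,0,1]])
    x=cv2.undistortPoints(np.array([[[u,v]]],float),K,np.array([p['k1'],0,0,0]))[0,0]
    return R.from_rotvec(p['attitude']).as_matrix()@np.array([x[0],x[1],1])
def atz(p,u,v,z):
    d=ray(p,u,v); return p['eye']+d*(z-p['eye'][2])/d[2]
def proj(p,X):
    K=np.array([[p['fx'],0,p['cx']],[0,p['fy'],p['cy']],[0,0,1]])
    c=R.from_rotvec(p['attitude']).as_matrix().T
    q,_=cv2.projectPoints(np.atleast_2d(np.array(X,float)),cv2.Rodrigues(c)[0],-c@p['eye'],K,np.array([p['k1'],0,0,0]))
    return q[:,0]
def crop(f,x0,y0,w,h,s,name):
    cv2.imwrite(name,cv2.resize(f[y0:y0+h,x0:x0+w,::-1],None,fx=s,fy=s,interpolation=cv2.INTER_CUBIC))
E
python3 - <<'E'
from h import *
f=cv2.imread('pics/top0.png')[:,:,::-1]
crop(f,280,145,100,100,6,'pics/t_rig.png'); crop(f,385,175,70,80,7,'pics/t_hold.png')
f=cv2.imread('pics/scene0.png')[:,:,::-1]
crop(f,200,115,140,135,4,'pics/s_c.png')
E
```

```text
(no output)
```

View pics/t_rig.png

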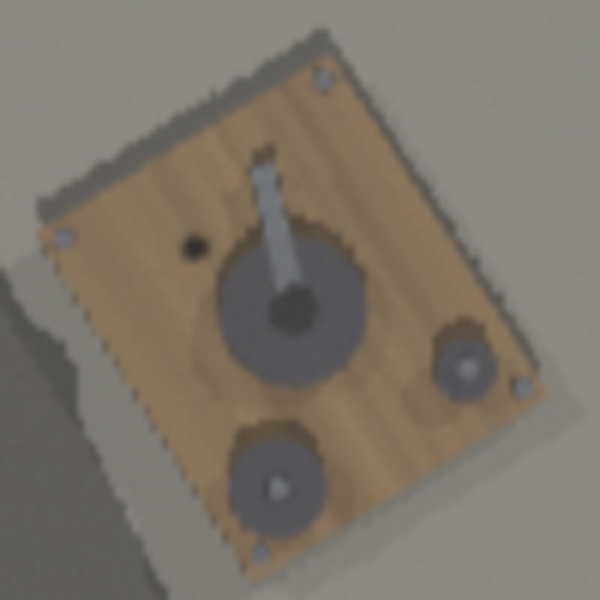

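View pics/t_hold.png

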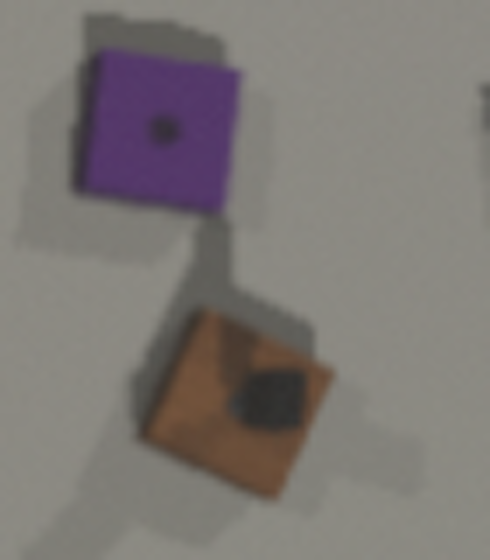

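View pics/s_c.png

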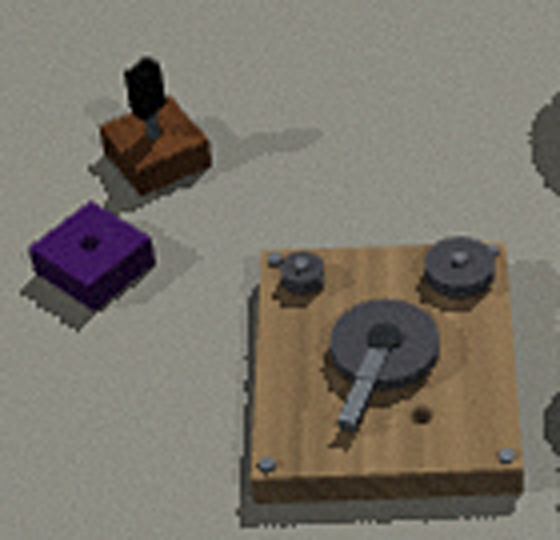

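```bash
python3 - <<'E'
from h import *
p=camera_params('top')
def T(x,y,s,ox,oy,z): return atz(p,(x+.5)/s-.5+ox,(y+.5)/s-.5+oy,z)[:2]
rig=np.array([T(*c,6,280,145,.026) for c in [(38,235),(330,50),(545,395),(252,580)]])
hol=np.array([T(*c,7,385,175,.026) for c in [(207,308),(333,375),(275,498),(140,435)]])
print(rig,rig.mean(0)); print(hol,hol.mean(0))
print('hub',T(293,308,6,280,145,.044)); h=T(194,247,6,280,145,.026); print('hole',h)
print('lev end',T(264,163,6,280,145,.041))
print('handle top',T(285,398,7,385,175,.088))
for a in (rig,hol):
    for i in range(4):
        d=a[(i+1)%4]-a[i]; print(np.linalg.norm(d),np.arctan2(d[1],d[0]))
o=r.get_obs(); print(R.from_rotvec(o['orientation']).as_matrix())
w=camera_params('wrist');Rt=R.from_rotvec(o['orientation']).as_matrix(); print(Rt.T@(w['eye']-o['tcp_pos']), Rt.T@R.from_rotvec(w['attitude']).as_matrix())
q=camera_params('scene'); s=cv2.imread('pics/scene0.png')
def S(x,y,z): return atz(q,(x+.5)/4-.5+200,(y+.5)/4-.5+115,z)[:2]
print('scene: hole',S(422,414,.026),'hub',S(384,334,.044),'holder',np.mean([S(*c,.026) for c in [(100,136),(170,98),(211,146),(143,177)]],0),'lev',S(346,425,.041))
E
```

```text
[[ 0.58554808  0.0983429 ]
 [ 0.68107084 -0.04304346]
 [ 0.51223164 -0.14944265]
 [ 0.420498   -0.00887305]] [ 0.54983714 -0.02575406]
[[ 0.49082649 -0.2777154 ]
 [ 0.46382179 -0.33060781]
 [ 0.41261234 -0.30538359]
 [ 0.43771876 -0.24904027]] [ 0.45124484 -0.29068677]
hub [ 0.54989442 -0.02571827]
hole [0.58120004 0.02213754]
lev end [ 0.62063119 -0.01083619]
handle top [ 0.45166082 -0.29073635]
0.17063029884934874 -0.9766242265515361
0.19956818704263063 -2.579276624858704
0.16785372592862455 2.1489867461519188
0.19681663299316277 0.5760914711585994
0.059387386540662 -2.04285539182592
0.05708475839692696 2.683906861782916
0.06168388225810245 1.151609801418665
0.060354730505776576 -0.4950887970445876
[[-8.99673943e-01  4.36562094e-01 -5.78175996e-04]
 [ 4.36562450e-01  8.99672624e-01 -1.54857631e-03]
 [-1.55880602e-04 -1.64562368e-03 -9.99998634e-01]]
[ 0.07338813 -0.00184193 -0.18234689] [[ 6.39072367e-04 -9.57790032e-01 -2.87467993e-01]
 [ 9.99999173e-01  2.91176332e-04  1.25296053e-03]
 [-1.11636923e-03 -2.87468556e-01  9.57789425e-01]]
scene: hole [0.58154859 0.02317209] hub [ 0.54899594 -0.02547371] holder [ 0.45722413 -0.28430599] lev [ 0.62352616 -0.00643659]
```

```bash
cat >> h.py <<'E'
def st():
    o=r.get_obs(); M=R.from_rotvec(o['orientation']).as_matrix()
    return o, np.arctan2(M[1,0],M[0,0])
def plan(targets, start=None):
    """targets: list of (x,y,z,yaw,nrows); tool assumed vertical (z down). prints rows dx dy dz twist"""
    o,yaw=st(); P=o['tcp_pos'].copy() if start is None else np.array(start[:3],float)
    if start is not None: yaw=start[3]
    for x,y,z,yw,n in targets:
        G=np.array([x,y,z])
        for i in range(n):
            k=n-i; d=(G-P)/k; dy=(yw-yaw)/k
            c,s=np.cos(yaw),np.sin(yaw)
            v=[round(1000*(c*d[0]+s*d[1])),round(1000*(s*d[0]-c*d[1])),round(-1000*d[2])]
            # tool x=(c,s), tool y=(s,-c), z down
            P=P+np.array([c*v[0]+s*v[1],s*v[0]-c*v[1],-v[2]])/1000
            tw=round(-dy,3); yaw-=tw
            print(*v,tw,end='; ')
        print()
    print('end',P.round(4),round(yaw,3))
E
python3 - <<'E'
from h import *
p=camera_params('top'); print(atz(p,144,178,.19), atz(p,215,227,.02))
o,y=st();print(y)
plan([(.46,.30,.22,1.9,8),(.52,.0,.22,1.4,7),(.452,-.30,.2,1.09,9)])
E
```

```text
[0.56692095 0.44538386 0.19      ] [0.45491494 0.30190212 0.02      ]
2.689818417035796
-35 -25 -4 0.099; -38 -22 -3 0.099; -40 -18 -4 0.099; -41 -14 -3 0.099; -42 -10 -4 0.098; -43 -6 -3 0.099; -44 -1 -4 0.098; -44 3 -3 0.099; 
-43 -6 0 0.071; -44 -3 0 0.071; -44 1 0 0.072; -43 4 0 0.071; -43 7 0 0.072; -43 9 0 0.071; -42 13 0 0.072; 
-34 -2 2 0.034; -34 -1 2 0.034; -34 1 2 0.035; -34 2 2 0.034; -34 3 2 0.035; -34 4 2 0.034; -34 5 3 0.035; -34 6 2 0.034; -33 8 3 0.035; 
end [ 0.4521 -0.3001  0.1997] 1.09
```

Emit:
carry_out(motion="0 -32 -28 -10 0.099; 0 -36 -24 -10 0.099; 0 -39 -20 -5 0.099; 0 -41 -14 -3 0.099; 0 -42 -10 -3 0.099; 0 -43 -6 -3 0.099; 0 -44 -1 0 0.099; 0 -44 3 0 0.099", newtons=60)

```text
clock: 1.1
tcp_pos: [0.4522, 0.2953, 0.2266]
orientation: [-1.836, -2.549, 0.0]
contact_force: [0.2, 0.9, -0.5]
grip_width: 0.0853
```

Emit:
carry_out(motion="0 -43 -6 0 0.071; 0 -44 -3 0 0.071; 0 -44 1 0 0.072; 0 -43 4 0 0.071; 0 -43 7 0 0.072; 0 -43 9 0 0.071; 0 -42 13 0 0.072; 0 -34 -2 2 0.034")

```text
clock: 2.1
tcp_pos: [0.5035, -0.039, 0.2247]
orientation: [2.443, 1.974, 0.0]
contact_force: [-0.7, -0.5, -0.7]
grip_width: 0.0853
```

Emit:
carry_out(motion="0 -34 -1 2 0.034; 0 -34 1 2 0.035; 0 -34 2 2 0.034; 0 -34 3 2 0.035; 0 -34 4 2 0.034; 0 -34 5 3 0.035; 0 -34 6 2 0.034; 0 -33 8 3 0.035")

```text
clock: 3.1
tcp_pos: [0.4413, -0.304, 0.2065]
orientation: [-2.69, -1.622, -0.0]
contact_force: [0.5, -0.0, 0.8]
grip_width: 0.0855
```

```bash
python3 - <<'E'
from h import *
o,y=st(); print(o['clock'],o['tcp_pos'],y,o['joints'],o['contact_force'])
w=camera_params('wrist'); f=grab_frame('wrist'); print(w); crop(f,0,0,640,400,1.25,'pics/w1.png'); cv2.imwrite('pics/w1raw.png',f[:,:,::-1])
E
```

```text
3.1 [ 0.44132797 -0.30404031  0.20648541] 1.0851452765875698 [-0.13389703  0.28312701  0.75946671  1.90975043 -0.22590672  1.03538735
  0.23640771] [ 0.47246659 -0.04335728  0.75115755]
{'fx': 305.18520362564897, 'fy': 305.18520362564897, 'cx': 318.087141022664, 'cy': 202.53159339732082, 'k1': -0.04534574161069615, 'eye': array([ 0.47504642, -0.24076038,  0.38884473]), 'attitude': array([ 2.77350109, -0.68571187, -0.1028743 ])}
```

View pics/w1.png

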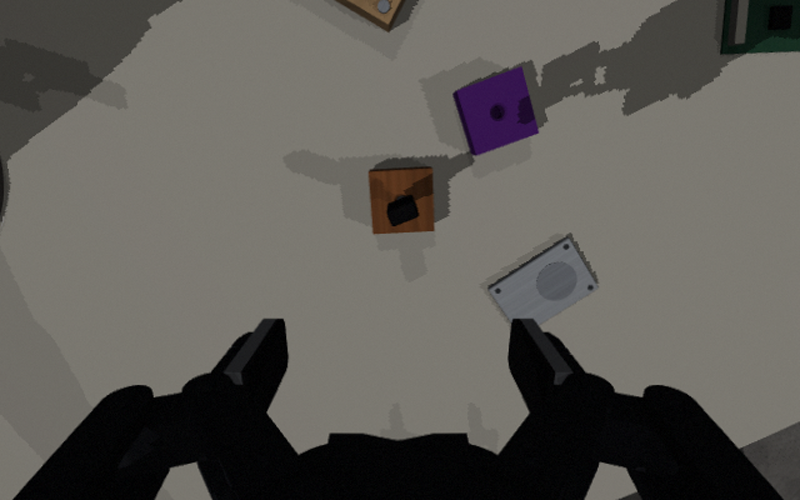

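```bash
python3 - <<'E'
from h import *
f=cv2.imread('pics/w1raw.png')[:,:,::-1]
f=np.clip((f/255.)**.5*255,0,255).astype(np.uint8)
crop(f,285,125,70,70,8,'pics/w1c.png')
E
```

```text
(no output)
```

View pics/w1c.png

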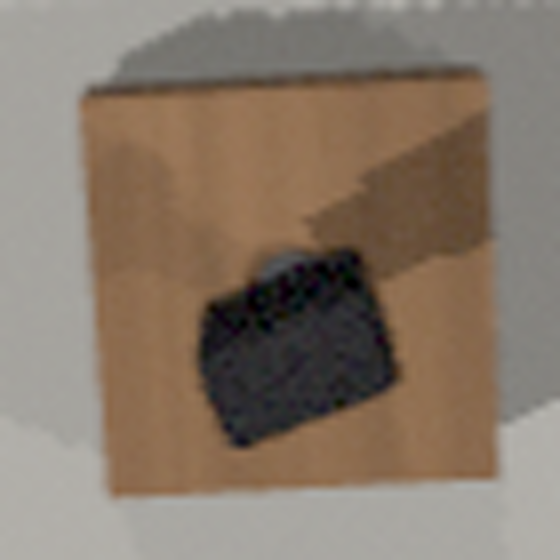

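```bash
python3 - <<'E'
from h import *
w={'fx': 305.18520362564897, 'fy': 305.18520362564897, 'cx': 318.087141022664, 'cy': 202.53159339732082, 'k1': -0.04534574161069615, 'eye': np.array([ 0.47504642, -0.24076038,  0.38884473]), 'attitude': np.array([ 2.77350109, -0.68571187, -0.1028743 ])}
def W(x,y,z): return atz(w,(x+.5)/8-.5+285,(y+.5)/8-.5+125,z)[:2]
h=np.array([W(*c,.088) for c in [(203,358),(370,295),(400,378),(238,448)]]); print(h,h.mean(0))
b=np.array([W(*c,.026) for c in [(83,92),(488,72),(497,478),(110,495)]]); print(b.mean(0))
for a in (h,b):
  for i in range(4):
    d=a[(i+1)%4]-a[i]; print(np.linalg.norm(d),np.arctan2(d[1],d[0]))
E
```

```text
[[ 0.441465   -0.28607371]
 [ 0.46348394 -0.28874729]
 [ 0.46204999 -0.29976813]
 [ 0.43994186 -0.29823852]] [ 0.4517352  -0.29320691]
[ 0.45156815 -0.29254992]
0.022180660676134827 -0.1208306554691771
0.011113729420842794 -1.7001820106287324
0.02216098841543149 3.0725151753648645
0.012259797681256662 1.4462352933195055
0.0591247228661139 -0.43620695557062544
0.060771781349847245 -2.0084281171357343
0.05912890694168194 2.7021503221894467
0.060580483304052295 1.1330960791309954
```

```bash
python3 - <<'E'
from h import *
o,y=st(); print(o['clock'],o['tcp_pos'],y)
plan([(.4517,-.2927,.15,-.10,8)])
E
```

```text
3.15 [ 0.43931822 -0.30878442  0.20659987] 1.0788510683020078
3 0 7 0.147; 2 0 7 0.147; 3 0 7 0.147; 2 -1 7 0.148; 2 -1 7 0.147; 2 -1 7 0.148; 2 -2 7 0.147; 2 -2 8 0.148; 
end [ 0.4514 -0.2925  0.1496] -0.1
```

Emit:
carry_out(motion="0 3 0 7 0.147; 0 2 0 7 0.147; 0 3 0 7 0.147; 0 2 -1 7 0.148; 0 2 -1 7 0.147; 0 2 -1 7 0.148; 0 2 -2 7 0.147; 0 2 -2 8 0.148")

```text
clock: 4.15
tcp_pos: [0.4538, -0.2864, 0.1493]
orientation: [-3.138, 0.153, 0.0]
contact_force: [-0.0, 0.3, 0.6]
grip_width: 0.0857
```

```bash
python3 - <<'E'
from h import *
o,y=st(); print(o['clock'],o['tcp_pos'],y)
w=camera_params('wrist'); f=grab_frame('wrist'); 
g=np.clip((f/255.)**.5*255,0,255).astype(np.uint8)
crop(g,200,100,240,180,3,'pics/w2.png')
np.save('w2.npy',w,allow_pickle=True)
o,y=st(); print(o['clock'],o['tcp_pos'],y)
plan([(.4517,-.2927,.11,-.10,4),(.4517,-.2927,.055,-.10,4)])
E
```

```text
4.15 [ 0.45377155 -0.28635159  0.14933253] -0.09729230590703285
4.2 [ 0.45367595 -0.28543834  0.14822786] -0.10182278222792157
0 2 10 -0.0; 0 2 9 -0.001; -1 2 10 -0.0; 0 1 9 -0.001; 
0 0 14 0.0; 0 0 14 0.0; 0 0 14 0.0; 0 0 13 0.0; 
end [ 0.452  -0.2923  0.0552] -0.1
```

View pics/w2.png

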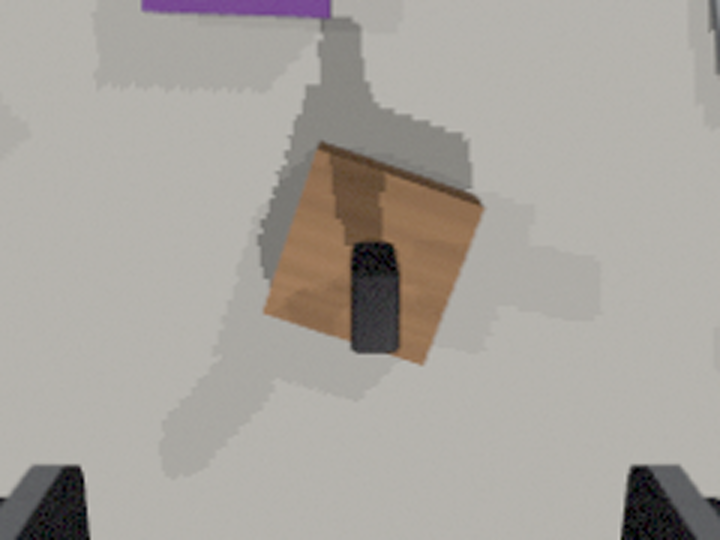

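```bash
python3 - <<'E'
from h import *
w=np.load('w2.npy',allow_pickle=True).item()
def W(x,y,z): return atz(w,(x+.5)/3-.5+200,(y+.5)/3-.5+100,z)[:2]
h=np.array([W(*c,.088) for c in [(352,279),(398,279),(399,352),(352,352)]]); print(h,h.mean(0))
b=np.array([W(*c,.026) for c in [(320,146),(483,206),(424,364),(264,313)]]); print(b.mean(0))
E
```

```text
[[ 0.46159249 -0.28766191]
 [ 0.46037764 -0.30027234]
 [ 0.43910968 -0.29878555]
 [ 0.44038155 -0.28558468]] [ 0.45036534 -0.29307612]
[ 0.45128821 -0.2934796 ]
```

Emit:
carry_out(motion="0 -1 4 13 0; 0 -1 4 13 0; 0 0 0 13 0; 0 0 0 13 0; 0 0 0 13 0; 0 0 0 13 0; 0 0 0 10 0; 0 0 0 5 0")

```text
clock: 5.2
tcp_pos: [0.4512, -0.294, 0.0559]
orientation: [-3.138, 0.143, 0.001]
contact_force: [0.9, -0.4, 1.5]
grip_width: 0.0854
```

```bash
python3 - <<'E'
from h import *
o,y=st(); print(o['clock'],o['tcp_pos'],y,o['contact_force'])
w=camera_params('wrist'); f=grab_frame('wrist'); 
g=np.clip((f/255.)**.5*255,0,255).astype(np.uint8)
crop(g,120,140,400,260,2,'pics/w3.png')
o,y=st(); print(o['clock'],o['tcp_pos'],y)
E
```

```text
5.2 [ 0.45119802 -0.29395952  0.05590333] -0.09118357226940078 [ 0.92113786 -0.43449544  1.46031056]
5.25 [ 0.4510787  -0.29387428  0.05568464] -0.0911237232620107
```

View pics/w3.png

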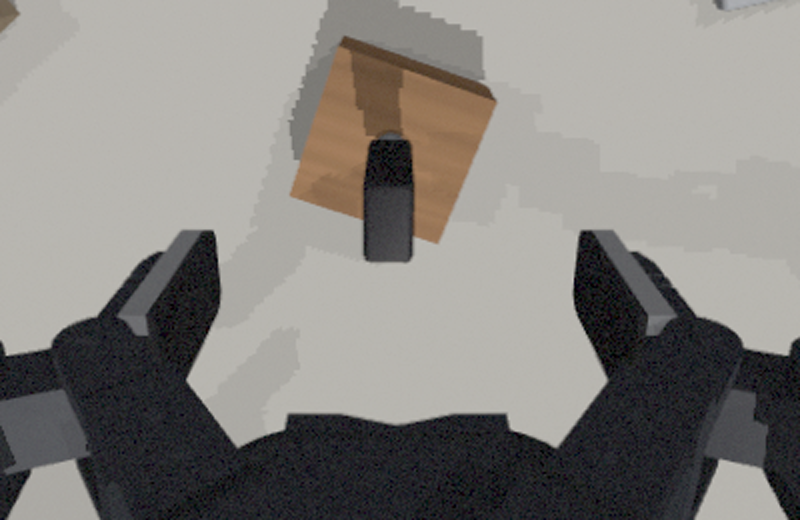

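```bash
python3 - <<'E'
from h import *
o,y=st(); w=camera_params('wrist'); t=o['tcp_pos']
X=np.array([[t[0],t[1],z] for z in (.056,.069,.088)]+[[.451,-.2932,.088]])
print((proj(w,X)-[120,140])*2)
E
```

```text
[[391.32012993 178.8884203 ]
 [390.9150075  195.12962806]
 [390.21426968 223.24349316]
 [387.75842915 223.70896339]]
```

The tool axis projects onto the handle, about 1 mm off, so I'm closing now.

Emit:
carry_out(motion="1 0 0 0 0; 1 0 0 0 0; 1 0 0 0 0; 1 0 0 0 0; 1 0 0 0 0; 1 0 0 0 0; 1 0 0 0 0; 1 0 0 0 0", newtons=80)

```text
clock: 6.25
tcp_pos: [0.4514, -0.2941, 0.0566]
orientation: [-3.138, 0.143, 0.0]
contact_force: [-0.2, 1.1, 0.4]
grip_width: -0.0003
```

```bash
python3 - <<'E'
from h import *
o,y=st(); print(o['clock'],o['tcp_pos'],y,o['contact_force'],o['grip_width'])
E
```

```text
6.25 [ 0.45140827 -0.29407472  0.05657199] -0.09119770509063771 [-0.16861218  1.07850915  0.43814296] -0.00029492892312315584
```

```bash
python3 - <<'E'
from h import *
for n in ('wrist','scene'):
    f=grab_frame(n); g=np.clip((f/255.)**.5*255,0,255).astype(np.uint8)
    if n=='wrist': crop(g,120,140,400,260,2,'pics/w4.png')
    else: crop(g,180,90,130,100,6,'pics/s4.png')
E
```

```text
(no output)
```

View pics/w4.png

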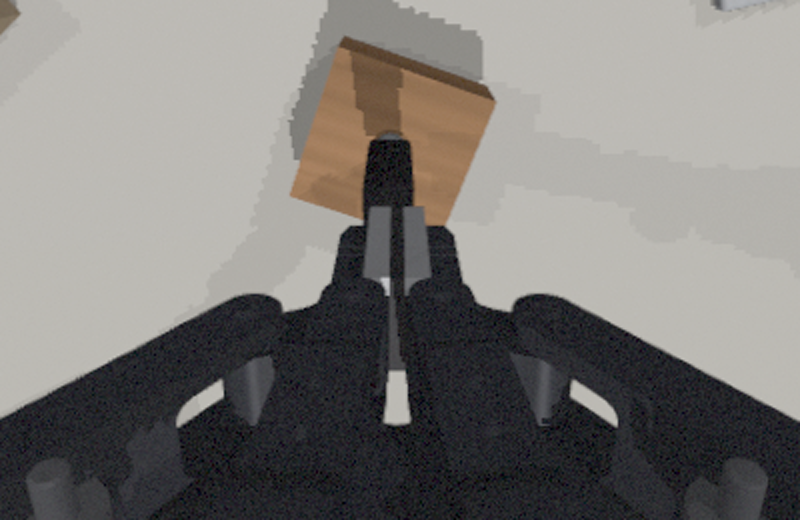

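View pics/s4.png

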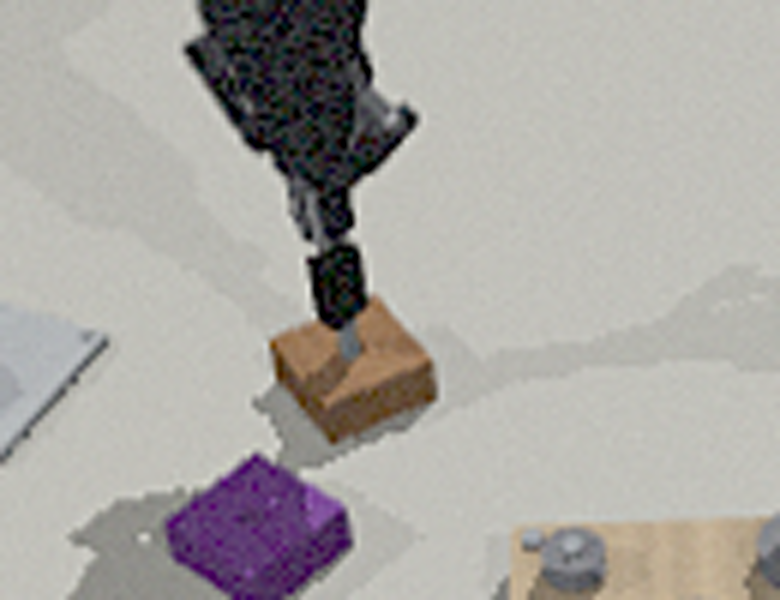

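```bash
python3 - <<'E'
from h import *
o,y=st(); q=camera_params('scene'); t=o['tcp_pos']
c,s=np.cos(y),np.sin(y)
for X in ([*t],[t[0]+.011*c,t[1]+.011*s,t[2]],[t[0],t[1],t[2]+.03],[.4512,-.293,.088],[.4512,-.293,.048],[.4512,-.293,.026]): print((proj(q,[X])[0]-[180,90])*6)
p=camera_params('top'); f=grab_frame('top'); g=np.clip((f/255.)**.5*255,0,255).astype(np.uint8); crop(g,375,175,80,80,8,'pics/t5.png')
print((proj(p,[t])[0]-[375,175])*8, (proj(p,[[.4512,-.293,.088]])[0]-[375,175])*8)
E
```

```text
[334.5208664  295.07440463]
[319.02057526 307.21192435]
[325.74851132 247.02107329]
[327.42365648 245.25840671]
[339.0299738  309.07418902]
[345.1997515  342.96077478]
[384.37168706 455.26495672] [408.8086079  452.88008188]
```

View pics/t5.png

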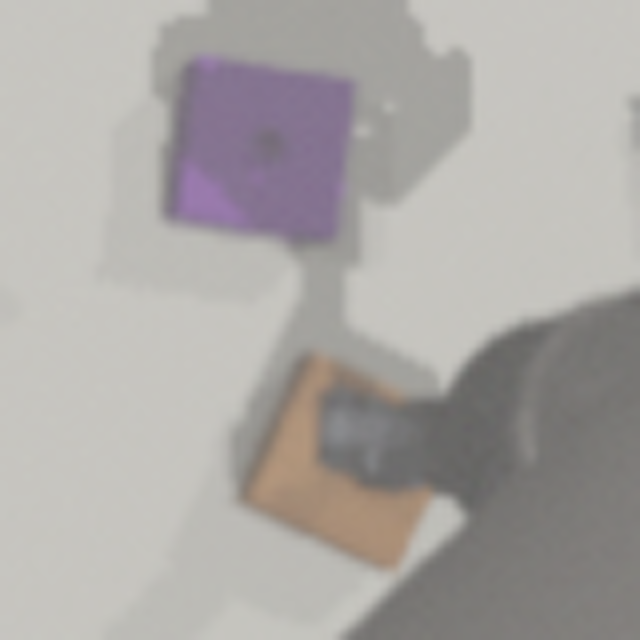

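```bash
python3 - <<'E'
from h import *
o,y=st(); w=camera_params('wrist'); M=R.from_rotvec(o['orientation']).as_matrix(); print(M.round(3))
for dz in (0,-.01,-.02,-.03,-.04,-.05):
  for dx in (.011,0,-.011): print(dz,dx,((proj(w,[o['tcp_pos']+M@[dx,0,dz]])[0]-[120,140])*2).round(),end=' | ')
  print()
E
```

```text
[[ 0.996 -0.091 -0.   ]
 [-0.091 -0.996  0.   ]
 [-0.    -0.    -1.   ]]
0 0.011 [391. 146.] | 0 0 [391. 179.] | 0 -0.011 [391. 210.] | 
-0.01 0.011 [391. 157.] | -0.01 0 [391. 191.] | -0.01 -0.011 [391. 224.] | 
-0.02 0.011 [391. 169.] | -0.02 0 [391. 204.] | -0.02 -0.011 [391. 239.] | 
-0.03 0.011 [390. 182.] | -0.03 0 [390. 219.] | -0.03 -0.011 [390. 255.] | 
-0.04 0.011 [390. 197.] | -0.04 0 [390. 236.] | -0.04 -0.011 [390. 274.] | 
-0.05 0.011 [389. 214.] | -0.05 0 [389. 255.] | -0.05 -0.011 [390. 295.] |
```

The gripper shut at zero width, with the tips apparently above the handle. I'll open, lift clear and check the fingertip geometry.

Emit:
carry_out(motion="0 0 0 0 0; 0 0 0 0 0; 0 0 0 0 0; 0 0 0 -15 0; 0 0 0 -20 0; 1 0 0 -20 0; 1 0 0 -20 0; 1 0 0 -15 0")

```text
clock: 7.4
tcp_pos: [0.4518, -0.2942, 0.1483]
orientation: [3.138, -0.143, 0.002]
contact_force: [-0.6, -0.3, -0.3]
grip_width: 0.0319
```

```bash
python3 - <<'E'
from h import *
o,y=st(); print(o['clock'],o['tcp_pos'],o['grip_width'])
M=R.from_rotvec(o['orientation']).as_matrix()
for n,(a,b,w_,h_,s) in dict(wrist=(120,140,400,260,2),scene=(180,60,130,130,5)).items():
    P=camera_params(n); o,y=st(); f=grab_frame(n); g=np.clip((f/255.)**.5*255,0,255).astype(np.uint8)
    crop(g,a,b,w_,h_,s,f'pics/{n}6.png')
    print(n,[((proj(P,[o['tcp_pos']+M@[dx,0,dz]])[0]-[a,b])*s).round() for dx in(.011,0,-.011) for dz in (0,-.02,-.04)])
E
```

```text
7.4 [ 0.45179619 -0.29424988  0.14832163] 0.031895295801193664
wrist [array([391., 146.]), array([391., 169.]), array([390., 197.]), array([391., 179.]), array([391., 204.]), array([390., 236.]), array([391., 210.]), array([391., 239.]), array([390., 274.])]
scene [array([239., 278.]), array([234., 248.]), array([228., 218.]), array([253., 268.]), array([247., 238.]), array([242., 208.]), array([266., 258.]), array([261., 228.]), array([256., 198.])]
```

View pics/wrist6.png

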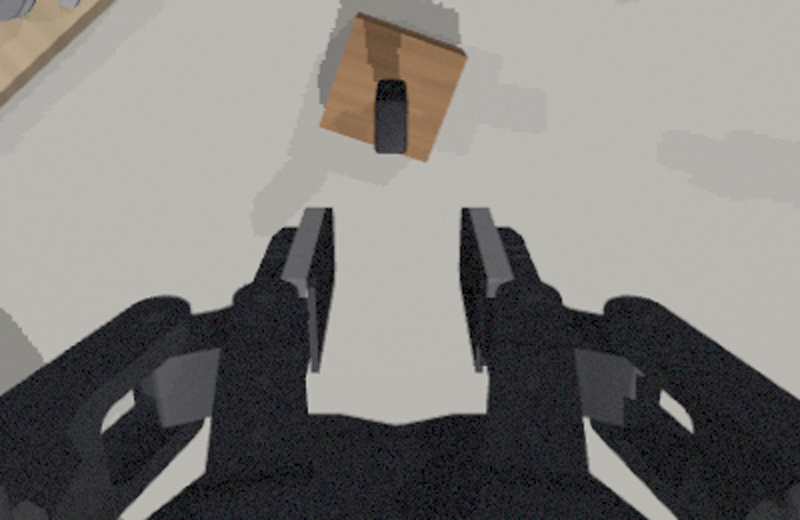

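View pics/scene6.png

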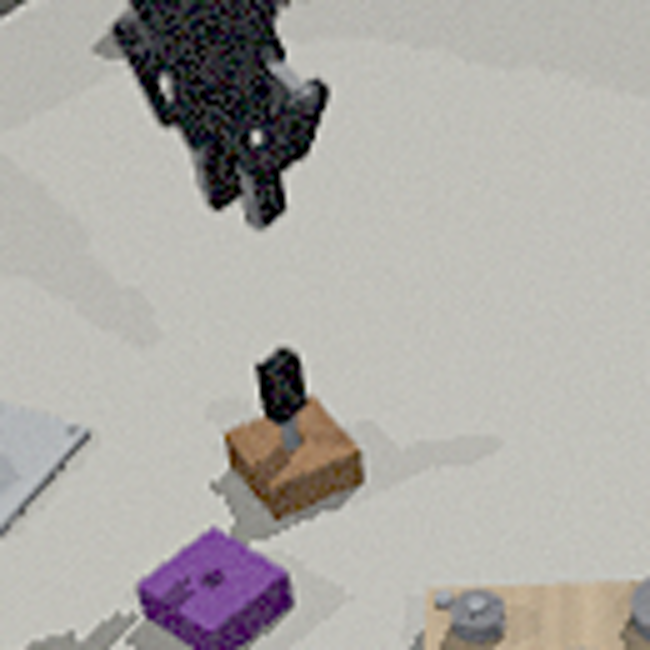

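```bash
python3 - <<'E'
from h import *
for i in range(3): grab_frame('top')
M=0
for n,(a,b,w_,h_,s) in dict(wrist=(240,180,160,120,5),scene=(190,60,80,80,8),top=(395,190,60,60,10)).items():
    P=camera_params(n); o,y=st(); f=grab_frame(n); g=np.clip((f/255.)**.4*255,0,255).astype(np.uint8)
    crop(g,a,b,w_,h_,s,f'pics/{n}7.png')
    M=R.from_rotvec(o['orientation']).as_matrix()
    print(n,o['tcp_pos'],o['grip_width'],[((proj(P,[o['tcp_pos']+M@[dx,0,dz]])[0]-[a,b])*s).round() for dx in(.011,0,-.011) for dz in (0,-.02,-.04)])
    np.save(f'{n}7.npy',P,allow_pickle=True)
E
```

```text
wrist [ 0.45119226 -0.29363782  0.14618954] -6.997359474247763e-05 [array([378., 165.]), array([377., 222.]), array([375., 293.]), array([378., 246.]), array([377., 311.]), array([375., 391.]), array([378., 325.]), array([377., 396.]), array([375., 485.])]
scene [ 0.45101582 -0.29364939  0.14596855] -9.082581120616763e-05 [array([310., 452.]), array([301., 405.]), array([292., 356.]), array([332., 436.]), array([323., 389.]), array([314., 340.]), array([353., 420.]), array([345., 373.]), array([337., 324.])]
top [ 0.45094134 -0.29371892  0.14590103] 8.369982069285861e-05 [array([386., 368.]), array([412., 364.]), array([439., 360.]), array([383., 410.]), array([409., 407.]), array([436., 404.]), array([380., 452.]), array([406., 451.]), array([433., 449.])]
```

View pics/wrist7.png

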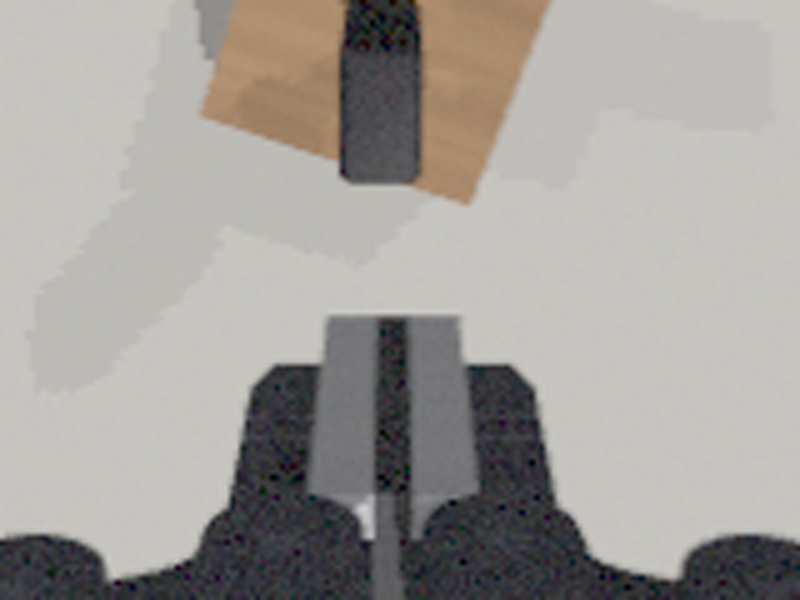

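View pics/scene7.png

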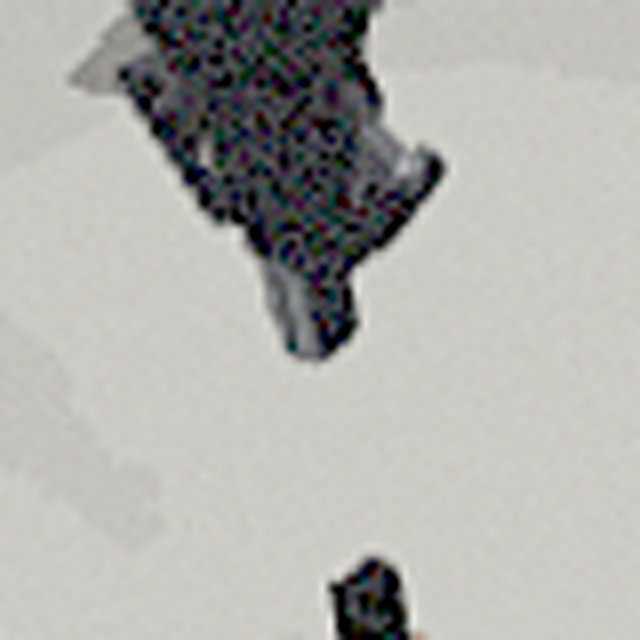

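View pics/top7.png

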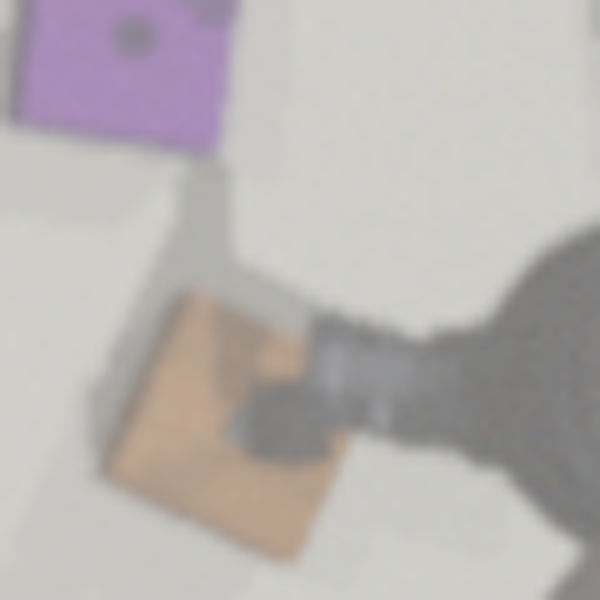

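```bash
python3 - <<'E'
from h import *
from scipy.optimize import least_squares
L=lambda n:np.load(f'{n}7.npy',allow_pickle=True).item()
obs=[(L('wrist'),392/5+240,318/5+180),(L('scene'),300/8+190,355/8+60)]
f=lambda X:np.concatenate([proj(P,[X])[0]-[u,v] for P,u,v in obs])
s=least_squares(f,[.46,-.29,.19]);print(s.x,s.fun)
o,y=st();M=R.from_rotvec(o['orientation']).as_matrix()
print(M.T@(s.x-o['tcp_pos']))
E
```

```text
[ 0.45760827 -0.29600935  0.18265241] [-0.01940916  0.05004381 -0.22032462  0.17330201]
[ 0.00679988  0.00157918 -0.03674428]
```

Triangulation puts the real fingertips about 37 mm behind the reported TCP. The scene and wrist views agree on this, so I'll go lower and check the height again with the fingers beside the handle.

Emit:
carry_out(motion="0 1 0 0 0; 0 1 -1 0 0; 0 0 0 5 0; 0 0 0 20 0; 0 0 0 20 0; 0 0 0 20 0; 0 0 0 15 0; 0 0 0 10 0")

```text
clock: 8.8
tcp_pos: [0.4531, -0.2933, 0.0554]
orientation: [-3.138, 0.144, 0.002]
contact_force: [-0.8, -0.4, 0.1]
grip_width: 0.0853
```

```bash
python3 - <<'E'
from h import *
o,y=st(); print(o['clock'],o['tcp_pos'],o['grip_width'],o['contact_force'],y)
for n,(a,b,w_,h_,s) in dict(wrist=(120,140,400,260,2),scene=(190,60,100,100,6)).items():
    P=camera_params(n); f=grab_frame(n); g=np.clip((f/255.)**.4*255,0,255).astype(np.uint8)
    crop(g,a,b,w_,h_,s,f'pics/{n}8.png')
o,y=st(); print(o['clock'],o['tcp_pos'])
E
```

```text
8.8 [ 0.45307251 -0.29325204  0.05536341] 0.08527550010093717 [-0.763294   -0.4401477   0.14911449] -0.09150222588552899
8.9 [ 0.45287827 -0.29309236  0.0555757 ]
```

View pics/wrist8.png

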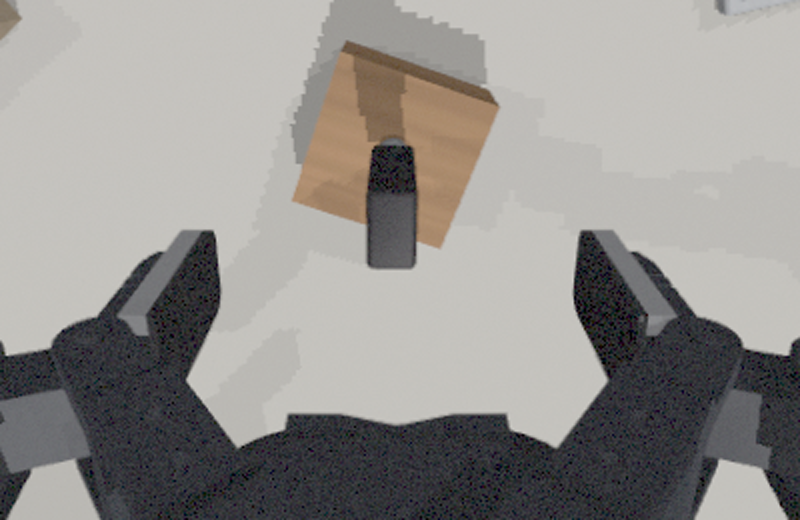

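View pics/scene8.png

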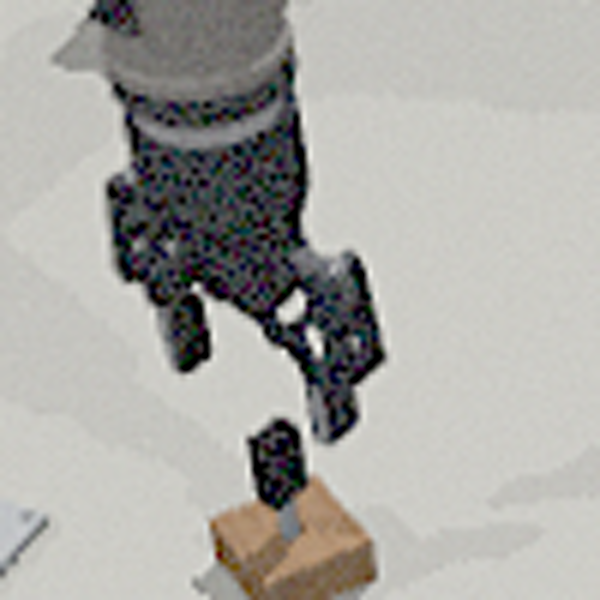

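The scene view confirms it: the open tips are still above the handle top. Lowering another 34 mm, then closing.

Emit:
carry_out(motion="0 0 0 9 0; 0 0 0 9 0; 0 0 0 9 0; 0 0 0 7 0; 0 0 0 0 0; 1 0 0 0 0; 1 0 0 0 0; 1 0 0 0 0", newtons=80)

```text
clock: 9.9
tcp_pos: [0.4537, -0.2933, 0.0228]
orientation: [3.138, -0.143, 0.001]
contact_force: [-0.3, -0.3, 0.3]
grip_width: 0.0322
```

```bash
python3 - <<'E'
from h import *
for n,(a,b,w_,h_,s) in dict(wrist=(120,140,400,260,2),scene=(190,60,100,100,6)).items():
    P=camera_params(n); f=grab_frame(n); g=np.clip((f/255.)**.4*255,0,255).astype(np.uint8)
    crop(g,a,b,w_,h_,s,f'pics/{n}9.png')
for i in range(3):grab_frame('top')
o,y=st(); print(o['clock'],o['tcp_pos'],o['grip_width'],o['contact_force'],y)
E
```

```text
10.15 [ 0.45361982 -0.29328283  0.02281771] 0.012940633268998109 [-0.1739299   0.58946625  3.70929623] -0.09120849741526034
```

View pics/wrist9.png

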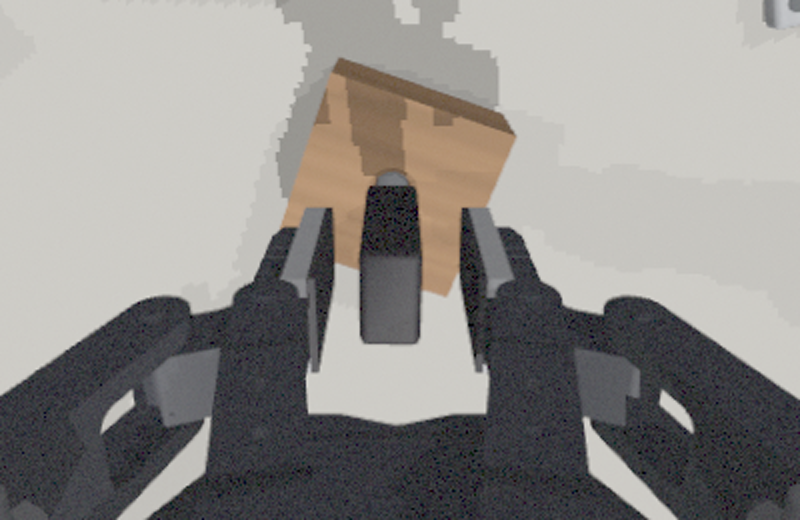

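View pics/scene9.png

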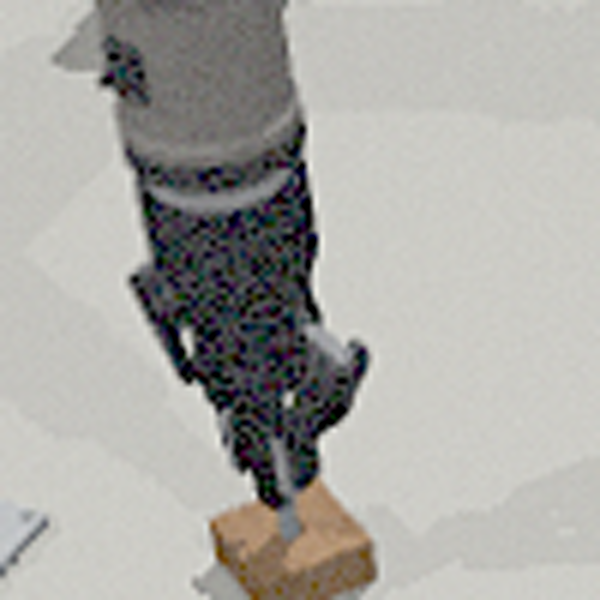

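Gripped at 12.9 mm. Before lifting I'll measure the holder centre in the tool frame from picture wrist8, because the plate hole must end up at the same tool-frame point.

```bash
python3 - <<'E'
from h import *
o,y=st()
g=cv2.imread('pics/wrist8.png'); cv2.imwrite('pics/w8z.png',cv2.resize(g[20:270,270:520],None,fx=2.4,fy=2.4,interpolation=cv2.INTER_CUBIC))
g=cv2.imread('pics/wrist9.png'); cv2.imwrite('pics/w9z.png',cv2.resize(g[40:360,260:540],None,fx=1.8,fy=1.8,interpolation=cv2.INTER_CUBIC))
E
```

```text
(no output)
```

View pics/w8z.png

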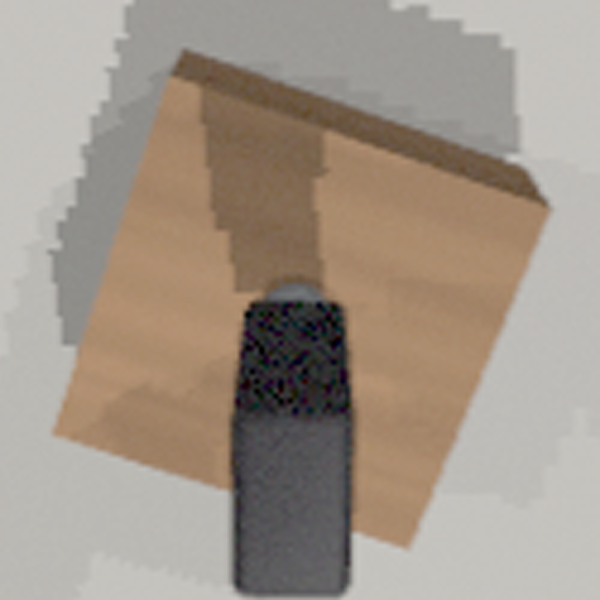

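View pics/w9z.png

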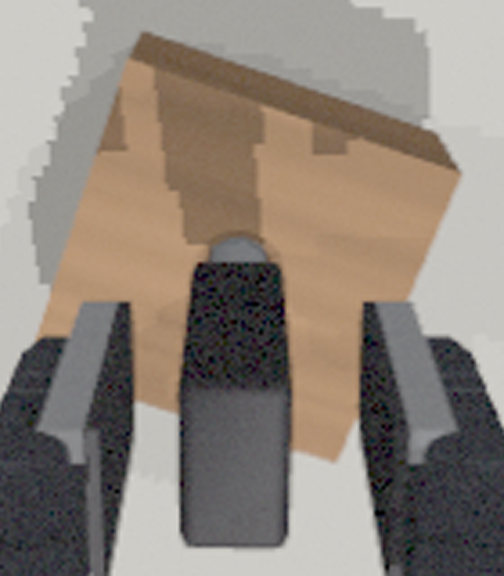

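```bash
cat >> h.py <<'E'
def cam_rel():
    o=r.get_obs(); w=camera_params('wrist'); M=R.from_rotvec(o['orientation']).as_matrix()
    return M.T@(w['eye']-o['tcp_pos']), M.T@R.from_rotvec(w['attitude']).as_matrix()
def wcam(pos,rv):
    w=dict(camera_params('wrist')); M=R.from_rotvec(rv).as_matrix(); e,A=cam_rel()
    w['eye']=np.array(pos)+M@e; w['attitude']=R.from_matrix(M@A).as_rotvec(); return w
E
python3 - <<'E'
from h import *
o,y=st(); rv=o['orientation']; M=R.from_rotvec(rv).as_matrix(); print(cam_rel()[0])
pos8=np.array([.4530,-.2932,.0555]); w8=wcam(pos8,rv)
c=np.array([atz(w8,(x/2.4+270)/2+120,(yy/2.4+20)/2+140,.026) for x,yy in [(173,75),(550,210),(408,550),(53,435)]])
print([np.linalg.norm(c[i]-c[(i+1)%4]).round(4) for i in range(4)])
print(c.mean(0), 'tool',M.T@(c.mean(0)-pos8))
pos9=np.array([.4537,-.2933,.0228]); w9=wcam(pos9,rv)
c=np.array([atz(w9,(x/1.8+260)/2+120,(yy/1.8+40)/2+140,.026) for x,yy in [(127,58),(461,172),(333,462)]])
m=(c[0]+c[2])/2; print(m,'tool',M.T@(m-pos9),[np.linalg.norm(c[i]-c[i+1]).round(4) for i in range(2)])
b=atz(w9,(238/1.8+260)/2+120,(234/1.8+40)/2+140,.026); print('far rim', M.T@(b-pos9))
E
```

```text
[ 0.07312386  0.00179665 -0.18234283]
[np.float64(0.0596), np.float64(0.0603), np.float64(0.0598), np.float64(0.0606)]
[ 0.45031176 -0.29341505  0.026     ] tool [-0.00266658  0.00046346  0.02949911]
[ 0.45069932 -0.29299881  0.026     ] tool [-3.01464857e-03 -2.71178011e-05 -3.20092651e-03] [np.float64(0.06), np.float64(0.0606)]
far rim [ 0.00416699  0.00032742 -0.00319876]
```

Emit:
carry_out(motion="1 0 0 -3 0; 1 0 0 -8 0; 1 0 0 -8 0; 1 0 0 -8 0; 1 0 0 -8 0; 1 0 0 -10 0; 1 0 0 -10 0; 1 0 0 -5 0", newtons=100)

```text
clock: 11.15
tcp_pos: [0.4538, -0.2935, 0.0834]
orientation: [3.138, -0.143, 0.001]
contact_force: [-0.1, -0.3, -0.8]
grip_width: 0.0125
```

```bash
python3 - <<'E'
from h import *
o,y=st(); print(o['clock'],o['tcp_pos'],o['grip_width'],o['contact_force'],y)
for n,(a,b,w_,h_,s) in dict(wrist=(120,140,400,260,2),scene=(190,60,100,100,6)).items():
    P=camera_params(n); f=grab_frame(n); g=np.clip((f/255.)**.4*255,0,255).astype(np.uint8)
    crop(g,a,b,w_,h_,s,f'pics/{n}10.png')
E
```

```text
11.15 [ 0.45376513 -0.29346379  0.08339905] 0.012531412262352198 [-0.12525043 -0.28170482 -0.82794956] -0.09120528724532319
```

View pics/wrist10.png

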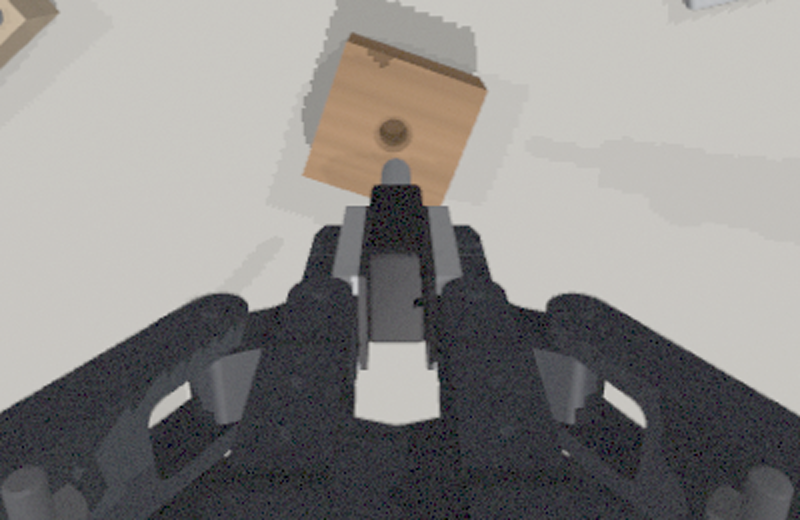

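View pics/scene10.png

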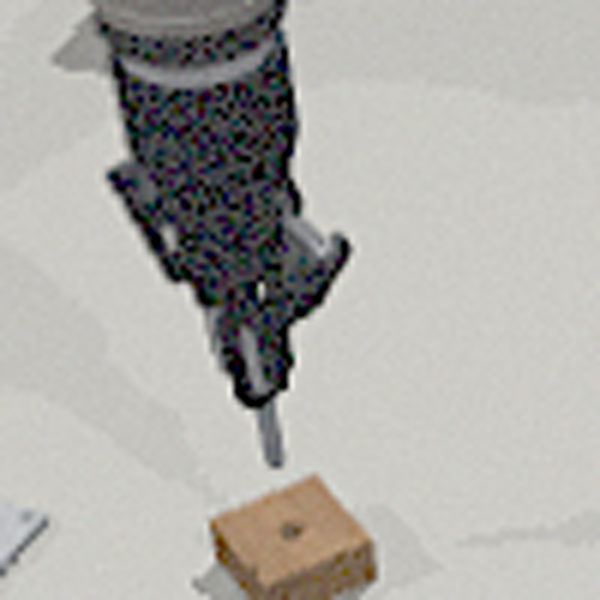

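Emit:
carry_out(motion="1 8 -18 0 0; 1 17 -36 0 0; 1 21 -42 0 0; 1 22 -44 0 0; 1 22 -44 0 0; 1 20 -42 0 0; 1 14 -30 0 0; 1 8 -16 0 0")

```text
clock: 12.25
tcp_pos: [0.6102, -0.0323, 0.082]
orientation: [-3.138, 0.139, 0.001]
contact_force: [0.4, -0.4, -0.7]
grip_width: 0.0122
```

```bash
python3 - <<'E'
from h import *
grab_frame('top');grab_frame('scene')
o,y=st(); print(o['clock'],o['tcp_pos'],o['grip_width'],o['contact_force'],y,o['orientation'])
for n,(a,b,w_,h_,s) in dict(wrist=(0,0,640,400,1.25),scene=(230,110,150,150,5)).items():
    P=camera_params(n); f=grab_frame(n); g=np.clip((f/255.)**.4*255,0,255).astype(np.uint8)
    if n=='wrist': np.save('w11.npy',f); print(P)
    crop(g,a,b,w_,h_,s,f'pics/{n}11.png')
E
```

```text
12.35 [ 0.61030538 -0.03275234  0.08208772] 0.012358371641062935 [-0.42767055 -0.17211686 -0.79401144] -0.08830786103096892 [-3.13842305e+00  1.38663862e-01  5.48758254e-04]
{'fx': 305.18520362564897, 'fy': 305.18520362564897, 'cx': 318.087141022664, 'cy': 202.53159339732082, 'k1': -0.04534574161069615, 'eye': array([ 0.68304319, -0.04098835,  0.26440925]), 'attitude': array([ 1.97717647, -2.15803208, -0.32148926])}
```

View pics/wrist11.png

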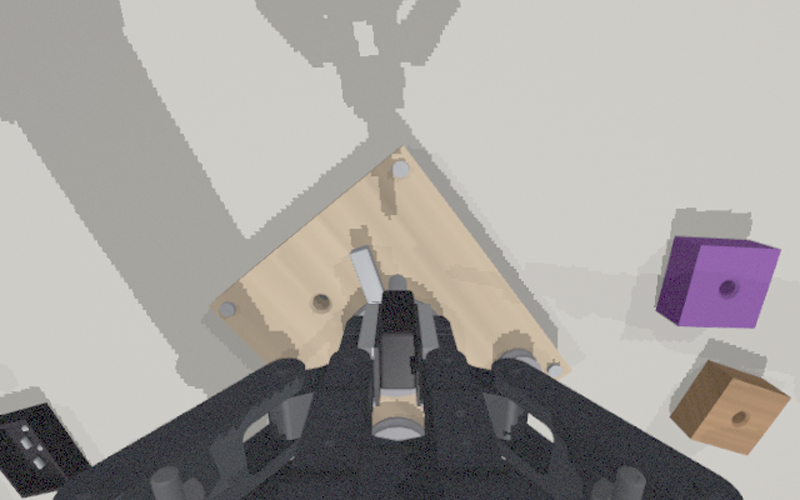

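View pics/scene11.png

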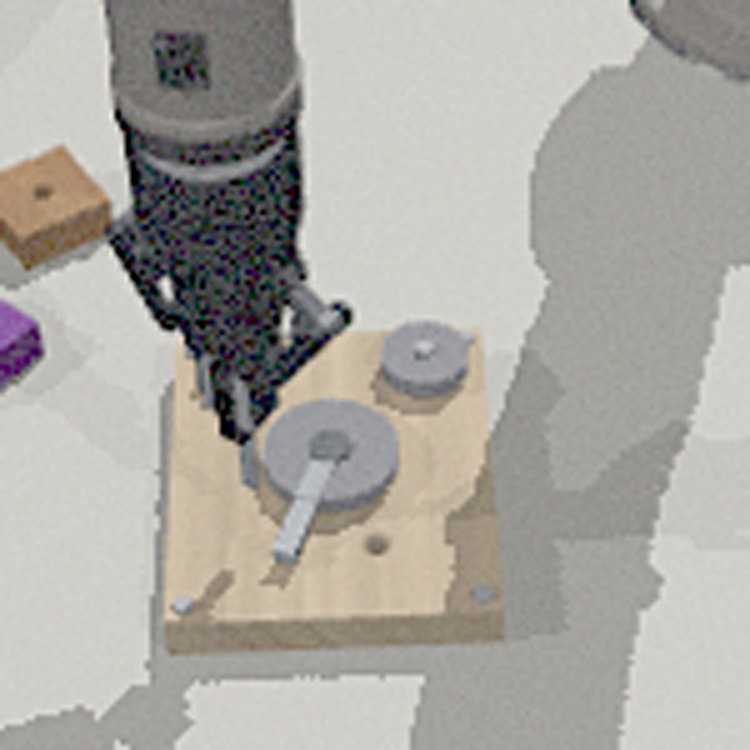

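```bash
python3 - <<'E'
from h import *
f=np.load('w11.npy'); g=np.clip((f/255.)**.5*255,0,255).astype(np.uint8)
crop(g,235,190,100,75,8,'pics/w11a.png')
E
```

```text
(no output)
```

View pics/w11a.png

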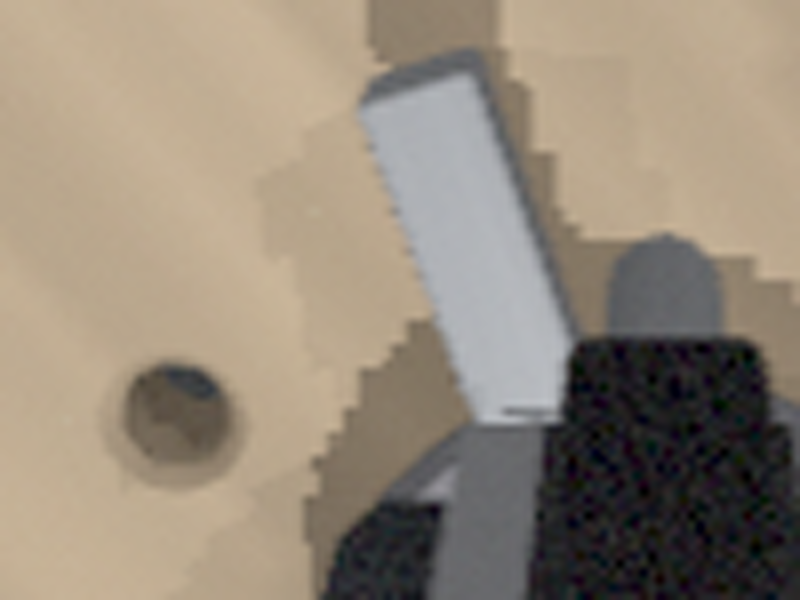

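```bash
python3 - <<'E'
from h import *
w=camera_params('wrist'); o,y=st(); t=o['tcp_pos']; print(t,y)
F=lambda a,b,z: atz(w,(a+.5)/8-.5+235,(b+.5)/8-.5+190,z)
H=F(175,422,.026); e1=F(362,105,.041); e2=F(475,70,.041); foot=F(665,237,.065)
b1=F(470,420,.041)
print('hole',H,'lever end',(e1+e2)/2,'foot far',foot, 'edge dir',np.arctan2(*(e1-b1)[1::-1]))
w10=wcam([.4538,-.2935,.0834],[3.138,-.143,.001])
h10=atz(w10,393.5/2+120,133/2+140,.026); print('holder hole',h10, 'minus tcp',h10-[.4538,-.2935,.0834])
print('holder from w11',atz(w,740/1.25,417/1.25,.026))
E
```

```text
[ 0.60892362 -0.03599621  0.08249381] -0.09267038166135654
hole [0.5790667  0.01808928 0.026     ] lever end [ 0.61791766 -0.01436542  0.041     ] foot far [ 0.60932655 -0.03730637  0.065     ] edge dir 0.19148823514075164
holder hole [ 0.4509596  -0.29362754  0.026     ] minus tcp [-0.0028404  -0.00012754 -0.0574    ]
holder from w11 [ 0.44864383 -0.29685699  0.026     ]
```

```bash
python3 - <<'E'
from h import *
w=camera_params('wrist'); w['eye']=np.array([ 0.68304319, -0.04098835,  0.26440925]); w['attitude']=np.array([ 1.97717647, -2.15803208, -0.32148926])
t=np.array([.61030538,-.03275234,.08208772])
F=lambda a,b,z: atz(w,(a+.5)/8-.5+235,(b+.5)/8-.5+190,z)
H=F(175,422,.026); e1=F(362,105,.041); e2=F(475,70,.041); foot=F(665,237,.065)
print('hole',H,'lever end',(e1+e2)/2,'foot far',foot)
print('holder from w11',atz(w,740/1.25,417/1.25,.026))
for i in range(4):
    grab_frame('top'); o,y=st(); print(o['clock'],o['tcp_pos'],o['joints'],y)
E
```

```text
hole [0.58037687 0.02118779 0.026     ] lever end [ 0.61931652 -0.01107014  0.041     ] foot far [ 0.6108571  -0.03403605  0.065     ]
holder from w11 [ 0.45188075 -0.29344269  0.026     ]
12.5 [ 0.60874619 -0.03651529  0.08264157] [-0.6557435   0.65960907  0.87866046  1.85370747 -0.62690118  0.93220287
 -1.15099726] -0.09380244516459162
12.55 [ 0.60879762 -0.03663163  0.08273681] [-0.65553558  0.65945585  0.87872895  1.8536773  -0.6269978   0.93221561
 -1.15107037] -0.09418090787091281
12.6 [ 0.60888928 -0.0364338   0.08277286] [-0.65555972  0.65938209  0.87855083  1.85353878 -0.6271754   0.93229654
 -1.15116129] -0.09414741680801278
12.65 [ 0.60908207 -0.0361515   0.08279867] [-0.65567811  0.65938712  0.87827608  1.8532444  -0.62728065  0.93229833
 -1.15129911] -0.09387357644988417
```

Emit:
carry_out(motion="1 0 0 4 0; 1 0 0 6 0; 1 0 0 7 0; 1 0 0 7 0; 1 0 0 6 0; 1 0 0 4 0; 1 0 0 3 0; 1 0 0 0 0")

```text
clock: 13.65
tcp_pos: [0.6096, -0.0344, 0.0455]
orientation: [3.138, -0.143, -0.0]
contact_force: [0.8, -0.0, -0.4]
grip_width: 0.0125
```

```bash
python3 - <<'E'
from h import *
o,y=st(); print(o['clock'],o['tcp_pos'],o['contact_force'],y)
f=grab_frame('scene'); g=np.clip((f/255.)**.4*255,0,255).astype(np.uint8); crop(g,250,170,90,75,8,'pics/s12.png')
f=grab_frame('wrist'); g=np.clip((f/255.)**.4*255,0,255).astype(np.uint8); crop(g,220,170,130,100,6,'pics/w12.png')
o,y=st(); print(o['clock'],o['tcp_pos'],o['contact_force'],y)
# arc: pin centre relative to axle
ax=np.array([.5475,-.0266]); off=np.array([-.0028,0.])
pin=o['tcp_pos'][:2]+off; d=pin-ax; print('pin rel',d,np.linalg.norm(d),np.arctan2(d[1],d[0]))
a0=np.arctan2(d[1],d[0]); r0=np.linalg.norm(d); z=o['tcp_pos'][2]
n=16; T=[]
for i in range(1,n+1):
    u=i/n; a=a0+(.968-a0)*u; rr=r0+(.058-r0)*u
    q=ax+rr*np.array([np.cos(a),np.sin(a)])-off
    T.append((q[0],q[1],z,y,1))
plan(T)
E
```

```text
13.65 [ 0.60963707 -0.03442967  0.04545103] [ 0.76344431 -0.03139979 -0.37768666] -0.09120773274182002
13.75 [ 0.60983715 -0.03447549  0.04573795] [ 0.3499382   0.22696382 -0.08041369] -0.09126289781537435
pin rel [ 0.05953715 -0.00787549] 0.060055775574667784 -0.13151510069749994
0 -4 0 -0.0; 
0 -4 0 -0.0; 
-1 -4 0 -0.0; 
-1 -4 0 -0.0; 
-1 -4 0 -0.0; 
-2 -4 0 -0.0; 
-2 -4 0 -0.0; 
-1 -3 0 -0.0; 
-3 -4 0 -0.0; 
-2 -3 0 -0.0; 
-3 -3 0 -0.0; 
-3 -3 0 -0.0; 
-3 -2 0 -0.0; 
-3 -3 0 -0.0; 
-3 -2 0 -0.0; 
-4 -2 0 -0.0; 
end [0.5828 0.0212 0.0457] -0.091
```

View pics/s12.png

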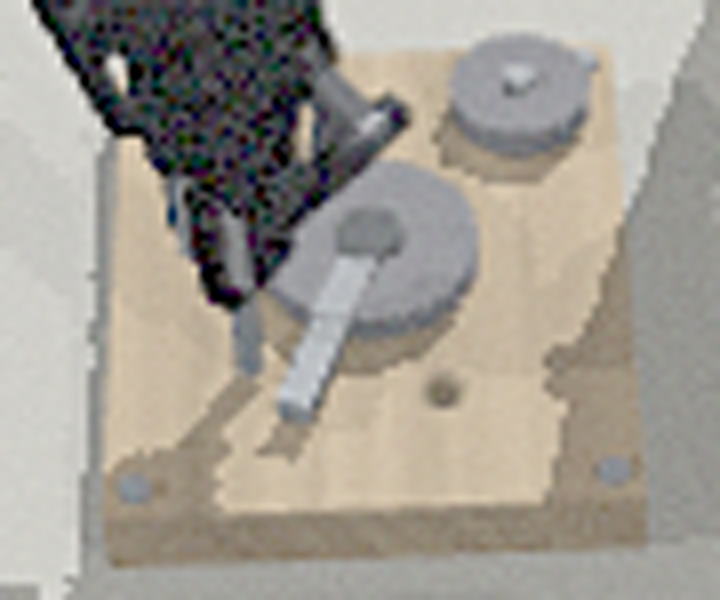

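View pics/w12.png

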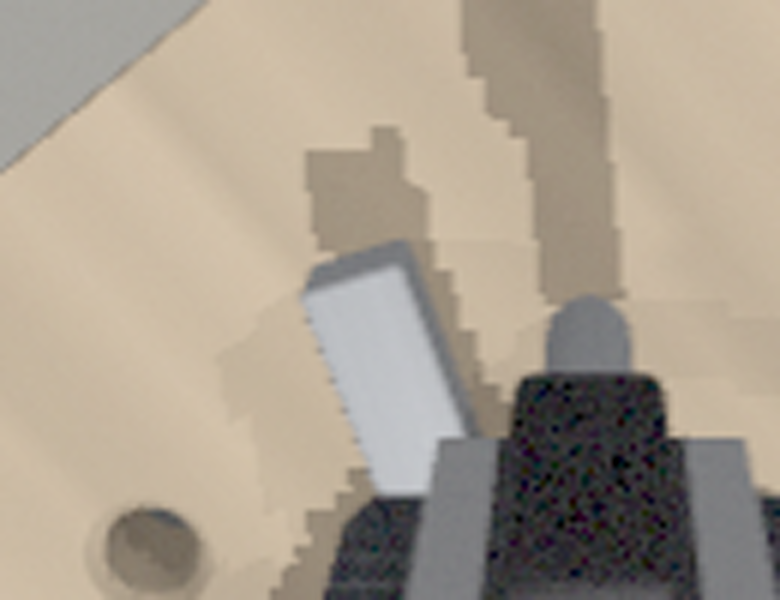

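The pin is on the lever's clockwise side, just above the plate. Pushing along the arc, first half.

Emit:
carry_out(motion="1 0 -4 0 0; 1 0 -4 0 0; 1 -1 -4 0 0; 1 -1 -4 0 0; 1 -1 -4 0 0; 1 -2 -4 0 0; 1 -2 -4 0 0; 1 -1 -3 0 0")

```text
clock: 14.75
tcp_pos: [0.6044, -0.0026, 0.0456]
orientation: [3.138, -0.143, -0.0]
contact_force: [-0.4, -1.3, -0.1]
grip_width: 0.0125
```

```bash
python3 - <<'E'
from h import *
grab_frame('scene'); grab_frame('scene')
o,y=st(); print(o['clock'],o['tcp_pos'],o['contact_force'],y)
w=camera_params('wrist');f=grab_frame('wrist'); g=np.clip((f/255.)**.4*255,0,255).astype(np.uint8); crop(g,250,170,120,90,6,'pics/w13.png')
np.save('w13.npy',w,allow_pickle=True)
o,y=st(); print(o['clock'],o['tcp_pos'],o['contact_force'],y)
E
```

```text
14.85 [ 0.60445833 -0.00234167  0.04554265] [ 0.45064032 -1.5824228  -1.24911283] -0.09071588441681588
14.9 [ 0.60455743 -0.00256102  0.04558148] [-0.2584983  -0.9225758  -1.07234729] -0.09091004990619916
```

View pics/w13.png

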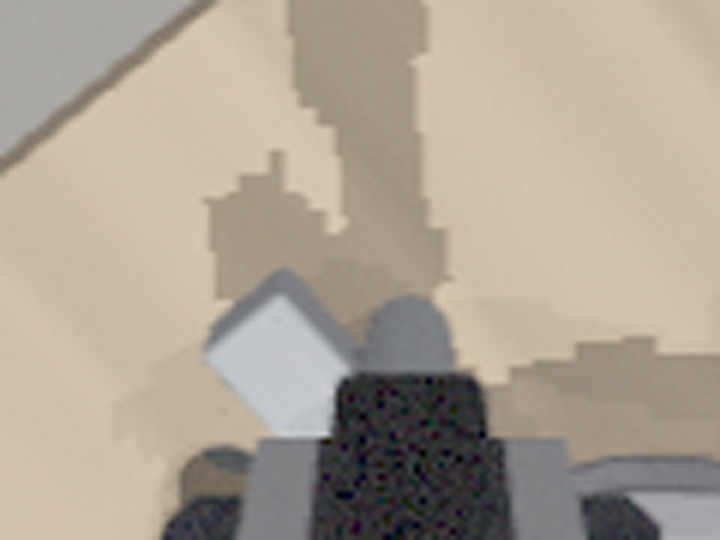

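```bash
python3 - <<'E'
from h import *
w=wcam([.6098,-.0345,.0456],[3.138,-.143,0])
print('hole w12',atz(w,(151.5)/6-.4+220,(553.)/6-.4+170,.026))
w9=wcam([.4537,-.2933,.0228],[3.138,-.143,0])
o,y=st(); ax=np.array([.5475,-.0266]); off=np.array([-.0028,0.])
d=o['tcp_pos'][:2]+off-ax; a0=np.arctan2(d[1],d[0]); r0=np.linalg.norm(d); z=.0455; n=8; T=[]; print(a0,r0)
for i in range(1,n+1):
    u=i/n; a=a0+(.968-a0)*u; rr=r0+(.058-r0)*u
    q=ax+rr*np.array([np.cos(a),np.sin(a)])-off; T.append((q[0],q[1],z,y,1))
plan(T)
E
```

```text
hole w12 [0.58095376 0.02085403 0.026     ]
0.41706276521313423 0.05934425782065681
-2 -3 0 -0.0; 
-3 -4 0 -0.0; 
-2 -3 0 -0.0; 
-3 -3 0 -0.0; 
-3 -2 0 -0.0; 
-4 -3 0 -0.0; 
-3 -2 0 -0.0; 
-3 -2 0 -0.0; 
end [0.5836 0.0214 0.0456] -0.091
```

Emit:
carry_out(motion="1 -2 -3 0 0; 1 -3 -4 0 0; 1 -2 -3 0 0; 1 -3 -3 0 0; 1 -3 -2 0 0; 1 -4 -3 0 0; 1 -3 -2 0 0; 1 -3 -2 0 0")

```text
clock: 15.9
tcp_pos: [0.5836, 0.0212, 0.0457]
orientation: [3.138, -0.144, 0.001]
contact_force: [2.5, -1.7, -0.8]
grip_width: 0.012
```

```bash
python3 - <<'E'
from h import *
f=grab_frame('scene'); g=np.clip((f/255.)**.4*255,0,255).astype(np.uint8); crop(g,250,170,90,75,8,'pics/s14.png')
f=grab_frame('wrist'); g=np.clip((f/255.)**.4*255,0,255).astype(np.uint8); crop(g,250,170,120,90,6,'pics/w14.png')
grab_frame('top')
o,y=st(); print(o['clock'],o['tcp_pos'],o['contact_force'],y)
plan([(.5836,.0210,.0455,y,1)])
E
```

```text
16.05 [0.58362373 0.02144105 0.04562928] [ 3.1854849  -1.46213058  0.04424059] -0.09100258732556957
0 0 0 -0.0; 
end [0.5836 0.0214 0.0456] -0.091
```

View pics/s14.png

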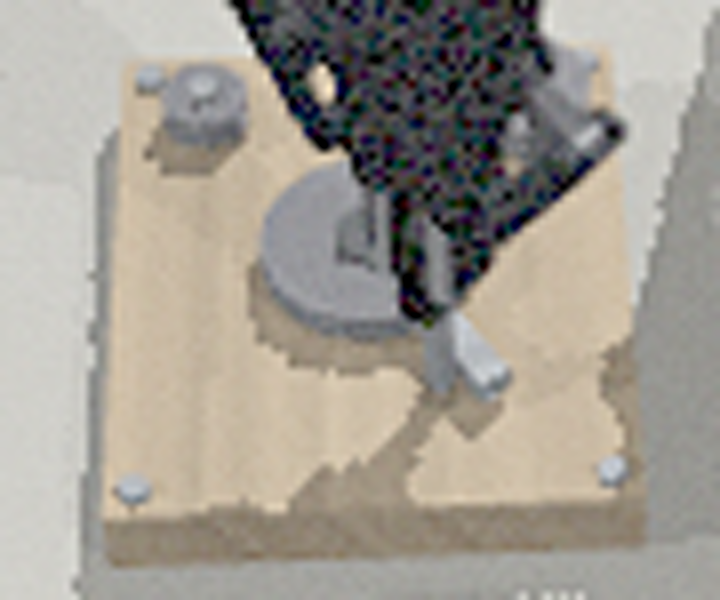

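View pics/w14.png

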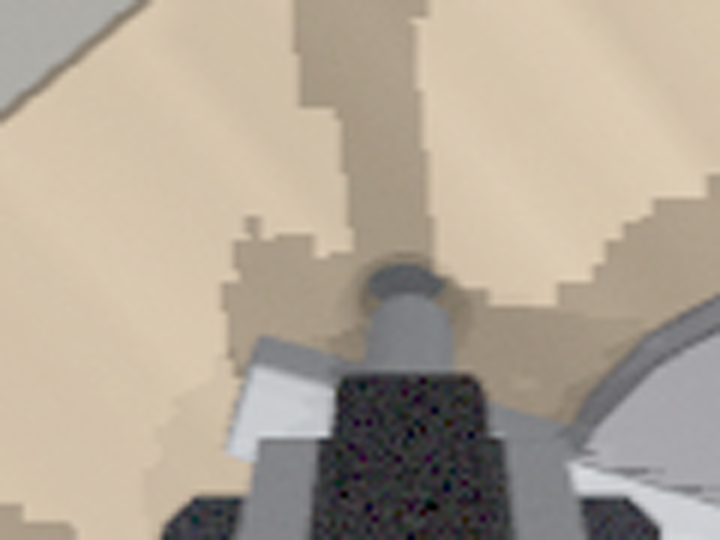

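```bash
python3 - <<'E'
from h import *
o,y=st(); w=camera_params('wrist'); t=o['tcp_pos']; M=R.from_rotvec(o['orientation']).as_matrix()
def pj(dx,z): X=t+M@[-.0028+dx,0,0]; X[2]=z; return ((proj(w,[X])[0]-[250,170])*6).round(1)
for dx,z in [(.0075,.026),(.007,.026),(.006,.0255),(.006,.025),(.005,.029),(.004,.029),(.0,.026)]: print(dx,z,pj(dx,z))
E
```

```text
0.0075 0.026 [395.5 255.2]
0.007 0.026 [395.5 259.2]
0.006 0.0255 [395.5 265.9]
0.006 0.025 [395.5 264.5]
0.005 0.029 [395.3 284.1]
0.004 0.029 [395.3 292.2]
0.0 0.026 [395.5 315.6]
```

The wrist view has the hole and the shank lined up within about 0.5 mm. Lowering now.

Emit:
carry_out(motion="1 0 0 2 0; 1 0 0 2 0; 1 0 0 3 0; 1 0 0 3 0; 1 0 0 3 0; 1 0 0 3 0; 1 0 0 3 0; 1 0 0 2 0")

```text
clock: 17.05
tcp_pos: [0.5836, 0.0211, 0.0243]
orientation: [3.138, -0.143, -0.0]
contact_force: [1.5, -0.8, 0.5]
grip_width: 0.0122
```

```bash
python3 - <<'E'
from h import *
f=grab_frame('wrist'); g=np.clip((f/255.)**.4*255,0,255).astype(np.uint8); crop(g,250,170,120,90,6,'pics/w15.png')
o,y=st(); print(o['clock'],o['tcp_pos'],o['contact_force'],y,o['grip_width'])
E
```

```text
17.1 [0.58344152 0.02120966 0.02416727] [ 2.81182668 -0.27132171 -0.50074524] -0.09125144014093428 0.012100578165758057
```

View pics/w15.png

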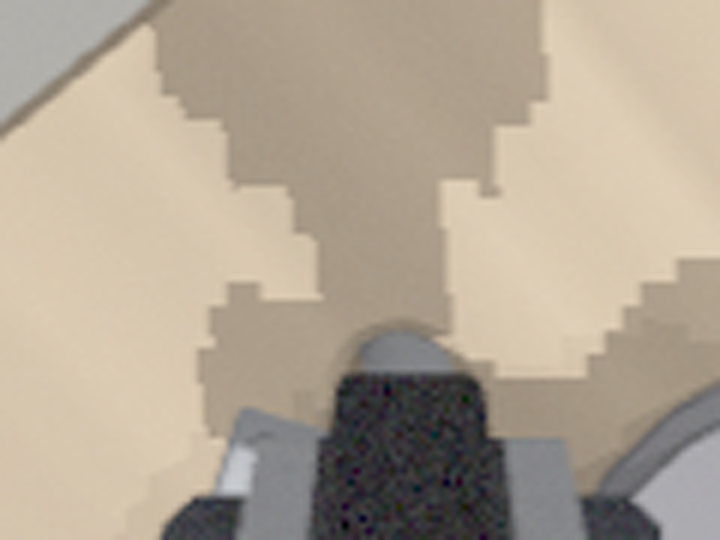

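Emit:
carry_out(motion="1 0 0 1 0; 1 0 0 0.5 0; 1 0 0 0 0; 0 0 0 0 0; 0 0 0 0 0; 0 0 0 0 0; 0 0 0 0 0; 0 0 0 0 0")

```text
clock: 18.1
tcp_pos: [0.5836, 0.0212, 0.0231]
orientation: [-3.138, 0.143, 0.0]
contact_force: [-0.3, -1.0, -0.1]
grip_width: 0.0855
```

```bash
python3 - <<'E'
from h import *
f=grab_frame('wrist'); g=np.clip((f/255.)**.4*255,0,255).astype(np.uint8); crop(g,170,150,280,200,2.8,'pics/w16.png')
f=grab_frame('scene'); g=np.clip((f/255.)**.4*255,0,255).astype(np.uint8); crop(g,250,150,100,95,7,'pics/s16.png')
o,y=st(); print(o['clock'],o['tcp_pos'],o['contact_force'],y,o['grip_width'])
E
```

```text
18.2 [0.58363505 0.02118159 0.02309907] [-0.17369004  1.51021816 -0.38932827] -0.09121554453994271 0.08551520606018684
```

View pics/w16.png

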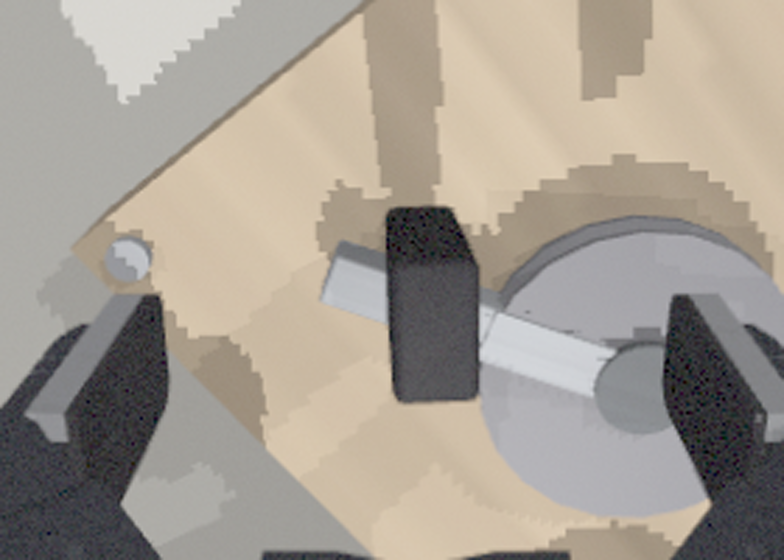

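View pics/s16.png

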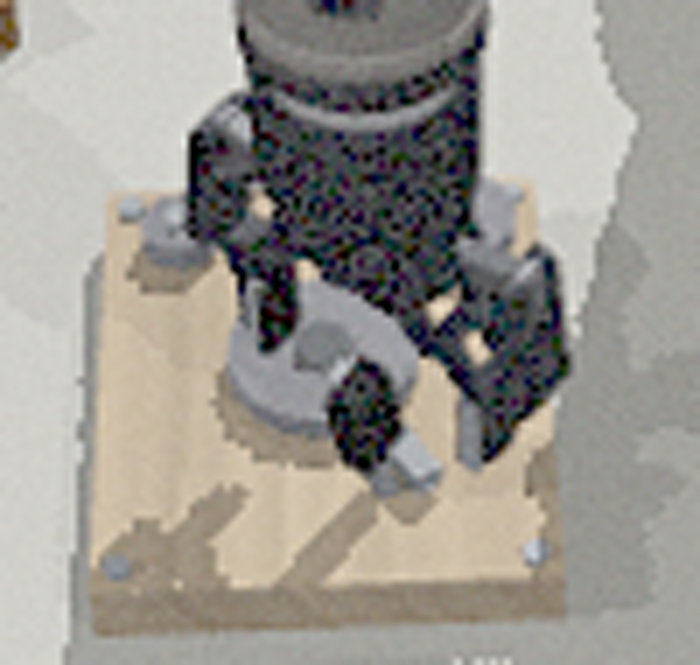

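Emit:
carry_out(motion="0 0 0 -8 0; 0 0 0 -15 0; 0 0 0 -20 0; 0 0 0 -25 0; 0 0 0 -25 0; 0 0 0 -20 0; 0 0 0 -15 0; 0 0 0 -5 0")

```text
clock: 19.2
tcp_pos: [0.584, 0.0212, 0.1571]
orientation: [-3.138, 0.143, -0.002]
contact_force: [0.7, -0.1, -0.2]
grip_width: 0.0851
```

```bash
python3 - <<'E'
from h import *
w=camera_params('wrist'); f=grab_frame('wrist'); g=np.clip((f/255.)**.4*255,0,255).astype(np.uint8); crop(g,230,100,160,120,5,'pics/w17.png'); np.save('w17.npy',w,allow_pickle=True)
f=grab_frame('scene'); g=np.clip((f/255.)**.4*255,0,255).astype(np.uint8); crop(g,250,150,100,95,7,'pics/s17.png')
o,y=st(); print(o['clock'],o['tcp_pos'],o['contact_force'],y,o['grip_width'])
q=camera_params('scene')
for z in (.026,.048,.088): 
  X=[[.5808,.0210,z]]; print(z,((proj(w,X)[0]-[230,100])*5).round(),((proj(q,X)[0]-[250,150])*7).round())
E
```

```text
19.3 [0.58371631 0.02129558 0.15630644] [1.03557849 0.79883569 0.05642944] -0.0910499852080675 0.08528916907459079
0.026 [437. 429.] [382. 473.]
0.048 [436. 456.] [380. 434.]
0.088 [435. 514.] [377. 361.]
```

View pics/w17.png

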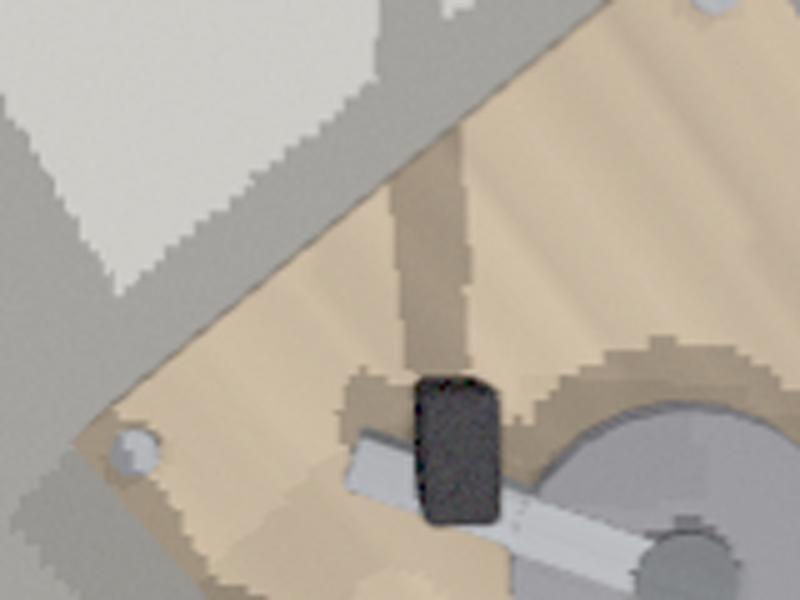

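View pics/s17.png

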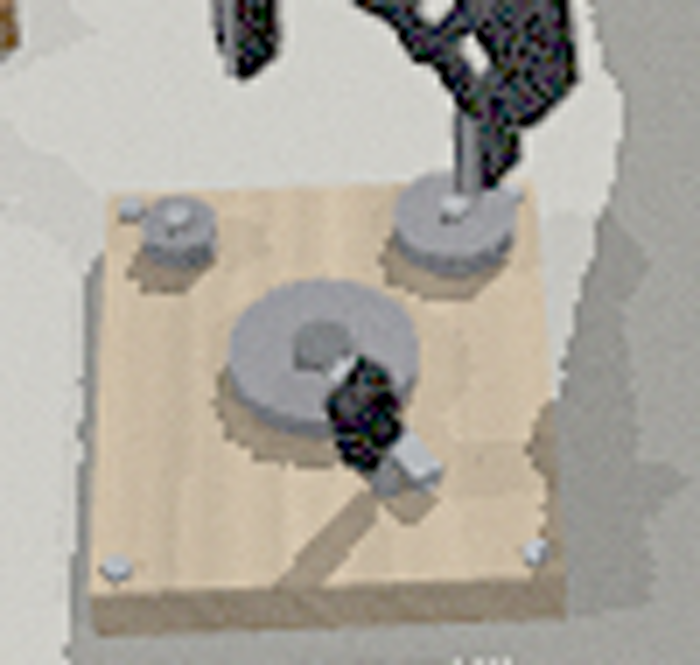

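The pin stands in the hole with the lever resting on it, but it leans slightly. I'll measure the lean.

```bash
python3 - <<'E'
from h import *
w=camera_params('wrist'); f=grab_frame('wrist').astype(float); g=np.clip(f*3.5,0,255).astype(np.uint8); g=cv2.medianBlur(g,3); crop(g,300,160,50,55,11,'pics/w18.png'); np.save('w18.npy',w,allow_pickle=True)
f=grab_frame('scene').astype(float); g=np.clip(f*3,0,255).astype(np.uint8); crop(g,288,190,35,40,14,'pics/s18.png')
E
```

```text
(no output)
```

View pics/w18.png

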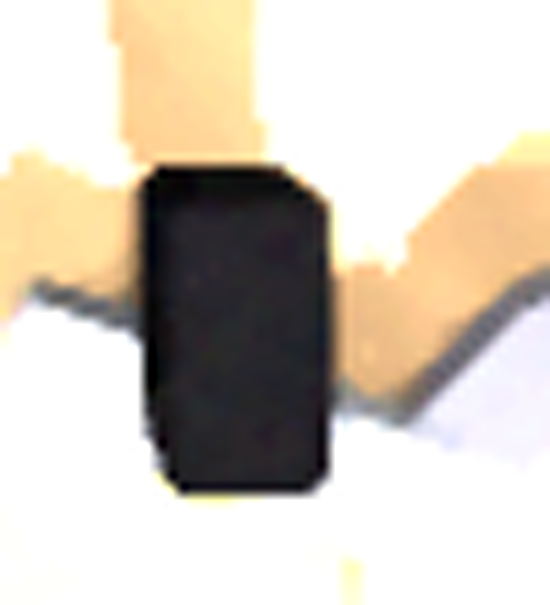

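View pics/s18.png

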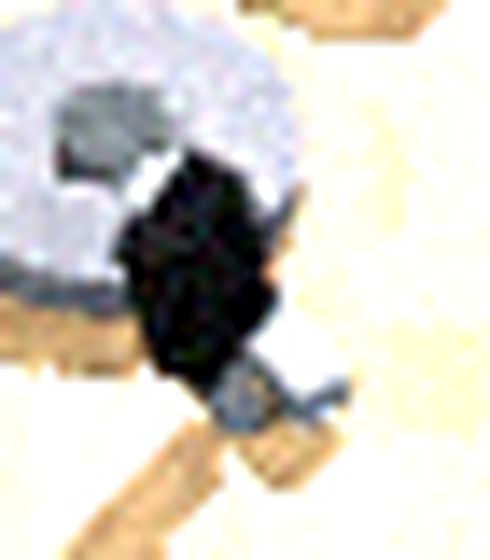

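```bash
python3 - <<'E'
from h import *
w=np.load('w18.npy',allow_pickle=True).item()
F=lambda a,b,z: atz(w,a/11-.45+300,b/11-.45+160,z)
for z in (.085,.088,.092):
  c=np.array([F(*p,z) for p in [(155,205),(328,205),(328,490),(165,490)]]); print(z,c.mean(0),[np.linalg.norm(c[i]-c[(i+1)%4]).round(4) for i in range(4)])
q=camera_params('scene'); print('shank base scene', [atz(q,a/14-.45+288,b/14-.45+190,z) for a,b,z in [(245,425,.026),(240,400,.038)]])
from scipy.optimize import least_squares
# handle silhouette model fit in both views: foot xy, foot z, lean
E
```

```text
0.085 [0.58970621 0.01618168 0.085     ] [np.float64(0.0133), np.float64(0.023), np.float64(0.0129), np.float64(0.023)]
0.088 [0.5904941  0.01614213 0.088     ] [np.float64(0.0132), np.float64(0.0227), np.float64(0.0127), np.float64(0.0227)]
0.092 [0.59154462 0.01608941 0.092     ] [np.float64(0.013), np.float64(0.0224), np.float64(0.0125), np.float64(0.0224)]
shank base scene [array([0.58665421, 0.02609302, 0.026     ]), array([0.59032631, 0.02764918, 0.038     ])]
```

```bash
python3 - <<'E'
from h import *
from scipy.optimize import least_squares
w=np.load('w18.npy',allow_pickle=True).item(); q=camera_params('scene')
L=.082;yaw=-.091
def tri(a,b):
    f=lambda X:np.concatenate([proj(w,[X])[0]-[a[0]/11-.45+300,a[1]/11-.45+160],proj(q,[X])[0]-[b[0]/14-.45+288,b[1]/14-.45+190]])
    s=least_squares(f,[.58,.02,.08]); return s.x.round(4),s.fun.round(2)
print(tri((328,492),(195,150)),tri((140,170),(205,395)))
# sanity model: predicted handle silhouette for leans and foot heights
hd=-.56; 
for lean in (.10,.13,.16):
  for fz in (.006,.010,.014):
    ax_=np.array([np.cos(hd)*np.sin(lean),np.sin(hd)*np.sin(lean),np.cos(lean)])
    Rm=R.from_rotvec(np.cross([0,0,1],ax_)/np.linalg.norm(np.cross([0,0,1],ax_))*lean).as_matrix()@R.from_euler('z',yaw).as_matrix()
    foot=np.array([.5808,.0210,fz])-np.array([np.cos(hd),np.sin(hd),0])*.0008
    C=np.array([foot+Rm@[sx*.012,sy*.007,h] for h in(.042,.082) for sx in(-1,1) for sy in(-1,1)])
    W=(proj(w,C)-[300,160]+.45)*11; S=(proj(q,C)-[288,190]+.45)*14
    print(lean,fz,'W x',W[:,0].min().round(),W[:,0].max().round(),'y',W[:,1].min().round(),W[:,1].max().round(),'S x',S[:,0].min().round(),S[:,0].max().round(),'y',S[:,1].min().round(),S[:,1].max().round())
E
```

```text
(array([0.5767, 0.0106, 0.0827]), array([-0.05,  0.07, -0.21,  0.09])) (array([0.5963, 0.0245, 0.0439]), array([ 0.03, -0.04,  0.13, -0.04]))
0.1 0.006 W x 133.0 327.0 y 177.0 543.0 S x 119.0 288.0 y 123.0 384.0
0.1 0.01 W x 132.0 329.0 y 186.0 560.0 S x 118.0 288.0 y 108.0 370.0
0.1 0.014 W x 131.0 330.0 y 196.0 576.0 S x 117.0 288.0 y 93.0 356.0
0.13 0.006 W x 139.0 341.0 y 164.0 517.0 S x 106.0 282.0 y 128.0 388.0
0.13 0.01 W x 138.0 343.0 y 173.0 533.0 S x 105.0 282.0 y 113.0 374.0
0.13 0.014 W x 137.0 345.0 y 182.0 549.0 S x 104.0 281.0 y 98.0 360.0
0.16 0.006 W x 146.0 355.0 y 151.0 490.0 S x 94.0 275.0 y 133.0 392.0
0.16 0.01 W x 145.0 357.0 y 160.0 505.0 S x 93.0 275.0 y 118.0 378.0
0.16 0.014 W x 144.0 359.0 y 169.0 521.0 S x 92.0 275.0 y 103.0 363.0
```

```bash
python3 - <<'E'
from h import *
w=np.load('w17.npy',allow_pickle=True).item()
F=lambda a,b,z: atz(w,a/5-.4+230,b/5-.4+100,z)[:2]
e=F(355,466,.041); h=F(688,580,.044); d=e-h; print(e,h,np.linalg.norm(d),np.arctan2(d[1],d[0]), 'joint',np.arctan2(d[1],d[0])-.222)
o,y=st(); print(o['clock'],o['contact_force'],o['tcp_pos'])
f=grab_frame('top'); cv2.imwrite('pics/t19.png',f[:,:,::-1])
a=cv2.imread('pics/top0.png').astype(int)
E
```

```text
[0.57873327 0.0381883 ] [ 0.54933861 -0.02750604] 0.07197077626792447 1.1500684290430019 joint 0.9280684290430019
19.4 [ 0.63470655 -0.05104244 -0.26982341] [0.58321267 0.02130221 0.15548779]
```

View pics/t19.png

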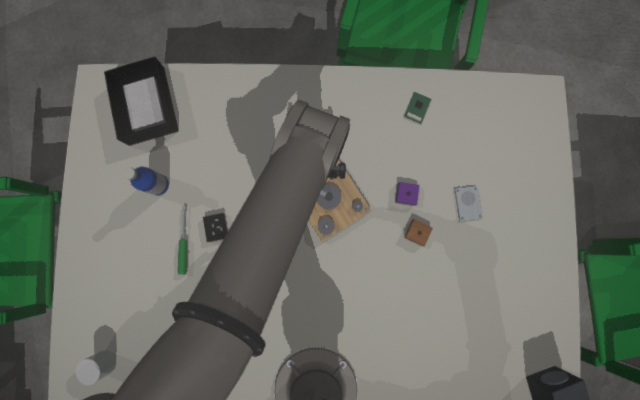

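The wheel reads about 0.93 rad, the pin is seated with a lean of about 0.13 rad, the tool is clear and the bystanders haven't moved. Handing in.

```bash
python3 - <<'E'
from h import *
print(r.hand_in())
E
```

```text
the job is handed in; nothing more can be done
None
```

The belt tensioner is locked back: the pin stands in the plate's hole, released, with the lever resting against it. I handed the job in at about 19.5 s; no verdict is reported.

**What I did:** I drew the pin out of the brown holder and lowered it beside the lever, on its clockwise side. I then pushed the lever counter-clockwise along the arc to the hole. I lowered the pin in, let go and backed off straight up.

**Last checks, all read from the camera images:**

| Check | Reading | Limit |
|---|---|---|
| Wheel angle | about 0.93 rad | above 0.8 rad |
| Foot of the pin | about 6 mm above the table (hole floor) | below 10 mm |
| Lean of the pin | about 0.13 rad | below 0.2 rad |

- **Surroundings:** the gripper is open, well above the pin and touching nothing. In the last top view the bystanders are where they were.
- **The lean:** the pin is not quite upright. This fits the play in the hole under the lever's push, and my estimates for it ranged from about 0.13 to 0.145 rad.

**What went wrong or disagreed:**
- **First grasp:** it closed on nothing above the handle. In the images the fingertips sat about 37 mm behind the reported TCP. I corrected for that and the second grasp held.
- **Top and wrist cameras:** they differed by 1–3 mm on the holder and hole positions. I placed the pin by the wrist camera, using the holder's own hole as the reference.

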